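# Put the markers away in the dust locker

### The arm

A 6-joint arm with a two-finger parallel gripper is mounted at the origin on a cart in front of the work surface, level with it; the furniture and walls round the work are solid. World frame = base frame: x ahead of the robot, y to its left, z up, the work surface at z = 0. Lengths are in mm, angles in rad, forces in N, time in s.
With the tool pointing down it reaches from about 350 to 975 mm from the base axis. Payload 7.1 kg.
Tool frame: the origin (TCP) lies at the very end of the fingers, on their centre line; the grasp point (between the pads) lies 19 mm behind it (ctrl.grip_point_offset is the distance from the TCP to the grasp point, in mm); x points along the fingers, y is the direction in which the jaws open and shut, and the axes are right-handed (so a half turn about x gives the same grasp; the last joint's range is limited). The gripper opens to 88 mm and grips with 3 to 60 N. Pads are 20 mm wide; open, the fingers measure 115 mm over their backs; the gripper's body (75 mm by 178 mm) begins 61 mm behind the grasp point.
Start: joints at [1.081, 0.423, 1.63, -0, 1.089, -0.019], TCP at [283.467, 557.002, 222.675] pointing down, gripper open.
Joint ranges: [-3, 3], [-0.9, 2.11], [0.09, 2.58], [-1.31, 4.45], [0.11, 2.69], [-2.54, 2.54]. Speed limits (rad/s): [2.39, 2.39, 3.01, 3.14, 3.14, 3.14].

### API

Orientations are given as a rotation vector (axis times angle).
In Python, from workcell import ctrl, vision, workorder gives the robot as it stands.
- The arm moves only by the shell command python3 -m crank 'ROWS'. ROWS is JSON, a list of rows, each a list of 3 entries, a list of its own where there are three numbers: the shift along the tool's x, y, z in m, then the turn, a rotation vector about the tool's x, y, z in rad, then the finger opening in m, from 0 to 0.0878. In form: [[[dx, dy, dz], [wx, wy, wz], jaw], ...]. A call has exactly 8 rows; each row shifts and turns the commanded pose from where the row before left it, along the tool's axes as they then stand; what a row does not reach is not made up. A row lasts 1/12 s, in which the tool goes at most 41.7 mm and 7.16 degrees, less where a joint would pass 70% of its speed; a pose out of reach is approached as far as the arm can. A call with a gripper value outside its range is refused whole. The fingers move at their own pace and stop on an object; the grip force is fixed at half the most. Time passes only in rows, so rows that do not move let the fingers close, or fill a call up. It gives the time, the measured TCP pose, the force and the opening at its end, in the units of the state.
- ctrl.get_obs(): the state, without advancing time (a new reading comes with each control period).
- vision.get_image(name): name is "side" or "top" or "wrist"; returns a dict with "img" (384x512x3 uint8, blue, green, red), "mtx" (3x3 intrinsics, pixels), "rvec" (rotation vector, rad) and "tvec" (3), from world to camera coordinates, as OpenCV has them; the wrist camera has in their place "hand_eye" (4x4, takes a point from camera to tool coordinates, whose origin is the TCP and whose axes are the tool frame's). Camera axes: x right, y down, z forward; pixel columns grow to the right and rows downward; lengths in mm; the calibration is good to about 2 mm. A picture is of the moment at which its call begins: read the wrist's pose just before it. There is no depth.
- workorder.close_job(): hands the job in, once; it reports no verdict.
The state is a dict: "t": time; "qpos": joint angles; "qvel": joint speeds; "joint_torque": joint torques, N m; "ee_pos": TCP position; "orientation": TCP orientation; "ft_force": force on the tool from outside, world axes, zero at the start; "moment": the same for the moment, N m; "width": finger opening in mm.
Only numpy, scipy, OpenCV 4.12 (cv2) and the standard library are available. Lean on these libraries where they do the work, as an engineer would, in place of code of your own. Each camera call takes 0.05 s, during which the arm holds its last target.

### The job

Put all the marker pens that lie on the bench away in the low plywood dust locker, in the bay that does not hold the tray of rasp blades; leave the tray where it is. First slide the locker's clear window fully off that bay, then take out the sanding block forgotten in it and lay it flat on the bench outside the locker, then lay the markers in, and finally slide the window all the way back over them so that their bay is fully shut. Leave the white cup on the bench alone.

Things in the scene. Friction and masses are not known exactly. Their poses are not given: they have to be found in the camera images.
- locker: Fixed plywood dust locker, open on top: 181 mm (x) by 314 mm (y), walls 58 mm high. A divider across its middle makes two bays side by side in y, each 165 mm (x) by 145 mm (y) inside; walls, divider and floor are 8 mm thick. Its origin is the centre of its underside on the bench; x points away from the robot, y to the left (turned by its yaw, up to 0.1 rad)
- bay_left (a point): Centre of the inner floor (8 mm above the bench) of the locker's left (+y) bay. A fume hood hangs behind and above the locker, its underside 0.66 m above the bench: lift and carry low there (the highest thing to clear is the window handle, 102 mm)
- bay_right (a point): Centre of the inner floor of the locker's right (-y) bay. Bench left of the locker: its front edge is at x = 0.354; it is free (but for the listed things) up to x = 0.52 for y from -0.13 to 0.23, and up to x = 0.70 for y from 0.09 to 0.23; a rough stone block 85 mm high stands behind that, and farther left a tub under an overhanging panel
- window (a joint): The clear window in an aluminium frame that slides flat on the locker's top (its frame's top face 70 mm above the bench) along the locker's y and covers one bay at a time. 0: fully over the left bay; it grows toward the right; 0.153 m, its other stop: fully over the right bay. It starts about half-way and stays where it is left; it moves with about 2 N
- window_handle (a point): Centre of the window's bar handle: a round bar 12 mm thick and 100 mm long, along the locker's x, 96 mm above the bench, 26 mm above the window's frame, over the middle of the window; it can be pinched from above and moves with the window
- blade_tray_mid (a point): Open cardboard tray of rasp blades, 68 by 150 by 46 mm high, its long side along the locker's x, standing in one of the bays; this point is its centre, half-way up
- sanding_block_mid (a point): Brown cork sanding block, 62 by 100 by 34 mm high, lying flat on the floor of the bay that has no tray; this point is its centre, half-way up. Its x is the 62 mm side (the one to grasp across), its y the 100 mm side, its z up. About 0.08 kg
- marker_0_mid (a point): Marker pen, whitish with a red cap, 136 mm long, 16 mm wide and 16 mm high, lying on the bench at the start; its y runs along the pen, its z up. This point is its centre, 8 mm above its underside. It does not roll; 0.015 kg. Two or three such pens are present; an absent one has no reading
- marker_1_mid (a point): Another marker pen, just like marker_0; same point and axes
- marker_2_mid (a point): Another marker pen, just like marker_0; same point and axes
- white_cup_mid (a point): Bystander: off-white plastic cup, 73 mm in diameter, 84 mm high, standing on the bench; its centre, half-way up

How it is judged (in metres and radians):
On the way, in this order (a step that is already met when the one before it is completed fails the run):
1. the window is slid fully off the bay without the tray (((y of blade_tray_mid in the frame of locker above 0 m and value of joint window below 0.015 m) or (y of blade_tray_mid in the frame of locker below 0 m and value of joint window above 0.138 m))), for 0.2 s.
2. the sanding block lies flat on the bench outside the locker ((x of sanding_block_mid in the frame of locker above 0.115 m or x of sanding_block_mid in the frame of locker below -0.115 m or y of sanding_block_mid in the frame of locker above 0.18 m or y of sanding_block_mid in the frame of locker below -0.18 m) and height (world z) of sanding_block_mid between 0.01 and 0.025 m and angle between sanding_block_mid's own z axis and vertical below 0.15 rad and linear speed of sanding_block below 0.02 m/s), for 0.3 s.
At the end, for the whole second after the job is handed in: every marker present lies in the bay without the tray; the window is within 10 mm of its stop over that bay; the sanding block lies flat on the bench outside the locker; the tray still stands within 40 mm of where it stood (all of step 2 and x of marker_0_mid in the frame of locker between -0.08 and 0.08 m and height (world z) of marker_0_mid between 0.01 and 0.045 m and linear speed of each of marker_0, marker_1, marker_2 below 0.02 m/s and x of marker_1_mid in the frame of locker between -0.08 and 0.08 m and height (world z) of marker_1_mid between 0.01 and 0.045 m and x of marker_2_mid in the frame of locker between -0.08 and 0.08 m and height (world z) of marker_2_mid between 0.01 and 0.045 m and ((y of blade_tray_mid in the frame of locker above 0 m and value of joint window above 0.143 m and y of marker_0_mid in the frame of locker between -0.149 and -0.004 m and y of marker_1_mid in the frame of locker between -0.149 and -0.004 m and y of marker_2_mid in the frame of locker between -0.149 and -0.004 m) or (y of blade_tray_mid in the frame of locker below 0 m and value of joint window below 0.01 m and y of marker_0_mid in the frame of locker between 0.004 and 0.149 m and y of marker_1_mid in the frame of locker between 0.004 and 0.149 m and y of marker_2_mid in the frame of locker between 0.004 and 0.149 m)) and distance of blade_tray_mid from where it was at the start of the episode below 0.04 m and angle between blade_tray_mid's own z axis and vertical below 0.2 rad); the robot touches nothing.
It fails at once if the blade tray is taken out, tipped or pushed about (distance of blade_tray_mid from where it was at the start of the episode above 0.05 m or angle between blade_tray_mid's own z axis and vertical above 0.4 rad).
It fails at once if the white cup is knocked aside (distance of white_cup_mid from where it was at the start of the episode above 0.05 m).
Of marker_0, marker_1, marker_2 only 2 to 3 are there at a start; the rules pass over those that are not, and their reading is None.
At some moment in a run one of marker_1, marker_2 may be knocked a few centimetres aside while the robot is not near it.
It also fails if it takes over 210 s, if anything falls off the work surface, if the arm or the gripper's body presses on something with over 40 N, if the wrist force passes 120 N, or if a joint passes its speed limit or range.

## Working session

There is one attempt and no reset: what is moved stays moved. The work goes in short steps, Python scripts to look and compute and a shell command to move; the robot and the scene stay as the last step left them, time stands still between calls to the robot, and variables do not carry over. Pictures are saved under pics/ and viewed, and the job is handed in when it is done.

```bash
ls; mkdir -p pics; python3 - <<'E'
from workcell import ctrl, vision, workorder
import cv2
o=ctrl.get_obs();print(o)
for n in("side","top","wrist"):
    d=vision.get_image(n);cv2.imwrite(f"pics/a_{n}.png",d["img"]);print(n,{k:v for k,v in d.items() if k!="img"})
E
```

```text
pics
{'t': 0.0, 'qpos': array([ 1.08099312e+00,  4.23841266e-01,  1.63065901e+00, -6.08812779e-06,
        1.08862560e+00, -1.90400855e-02]), 'qvel': array([-0.00077329,  0.00111243, -0.00057114,  0.00126185, -0.00033842,
        0.00098323]), 'joint_torque': array([-1.97099365e-05, -5.44623256e+01, -2.73670381e+01,  6.43417309e-02,
        2.27750785e-02, -1.46809293e-04]), 'ee_pos': array([283.22170201, 556.52911548, 221.91361968]), 'orientation': array([ 0.36795892,  1.539479  , -0.37030977]), 'ft_force': array([ 0.56374799,  0.56299308, -0.22287066]), 'moment': array([ 0.04836617, -0.00633595, -0.07083629]), 'width': 87.49076402480479}
side {'mtx': array([[451.83241555,   0.        , 254.48460891],
       [  0.        , 451.83241555, 190.31557521],
       [  0.        ,   0.        ,   1.        ]]), 'rvec': array([ 2.19882902, -0.41745557,  0.20408916]), 'tvec': array([-479.83746297,  138.55145837, 1485.60650878])}
top {'mtx': array([[370.9960429 ,   0.        , 247.9442951 ],
       [  0.        , 370.9960429 , 191.95636547],
       [  0.        ,   0.        ,   1.        ]]), 'rvec': array([ 2.12987933, -2.10290163,  0.13989852]), 'tvec': array([-53.09368806, 491.44119744, 988.57742606])}
wrist {'mtx': array([[290.05470087,   0.        , 254.12933194],
       [  0.        , 290.05470087, 192.79156199],
       [  0.        ,   0.        ,   1.        ]]), 'hand_eye': array([[ 3.29444115e-04, -2.68501360e-01,  9.63279249e-01,
        -1.62180201e+02],
       [ 9.99999919e-01, -1.33336309e-04, -3.79168418e-04,
        -8.29538296e-01],
       [ 2.30247335e-04,  9.63279296e-01,  2.68501294e-01,
        -7.35928997e+01],
       [ 0.00000000e+00,  0.00000000e+00,  0.00000000e+00,
         1.00000000e+00]])}
```

View pics/a_top.png

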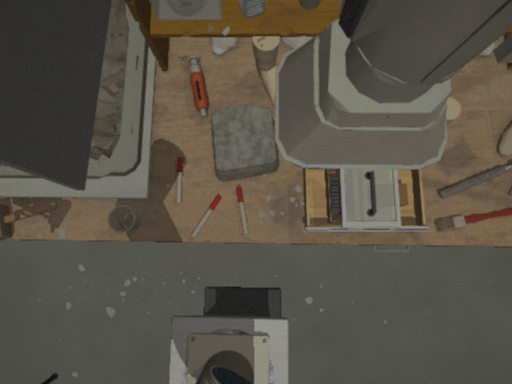

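View pics/a_side.png

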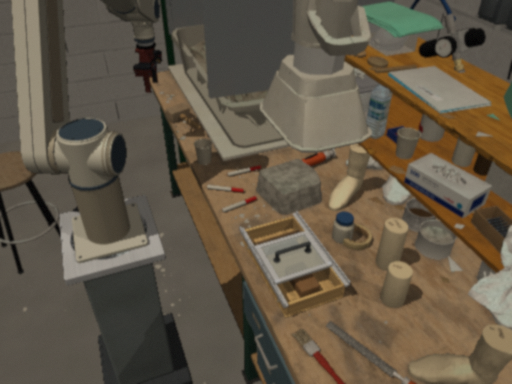

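View pics/a_wrist.png

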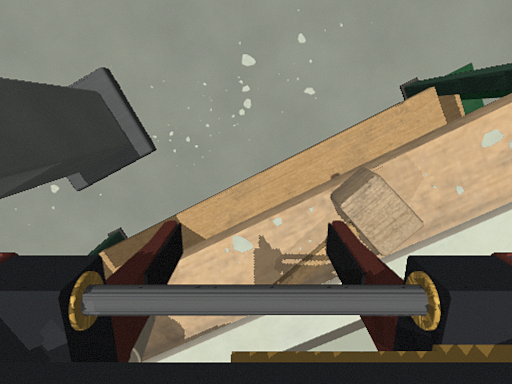

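```bash
cat > h.py <<'E'
from workcell import ctrl, vision
import cv2, numpy as np
from scipy.spatial.transform import Rotation as R
def cam(n):
    o=ctrl.get_obs(); d=vision.get_image(n)
    K=d["mtx"]
    if n=="wrist":
        T=np.eye(4);T[:3,:3]=R.from_rotvec(o["orientation"]).as_matrix();T[:3,3]=o["ee_pos"]
        W=T@d["hand_eye"]; Rw,C=W[:3,:3],W[:3,3]
    else:
        Rc=R.from_rotvec(d["rvec"]).as_matrix(); Rw=Rc.T; C=-Rw@d["tvec"]
    return d["img"],K,Rw,C,o
def ray(u,v,c): return c[2]@np.linalg.inv(c[1])@np.array([u,v,1.])
def plane(u,v,z,c):
    r=ray(u,v,c); return c[3]+r*(z-c[3][2])/r[2]
def proj(p,c):
    q=c[1]@c[2].T@(np.array(p,float)-c[3]); return q[:2]/q[2]
def tri(u1,c1,u2,c2):
    a=ray(*u1,c1);b=ray(*u2,c2);a/=np.linalg.norm(a);b/=np.linalg.norm(b)
    A=np.stack([a,-b],1);s=np.linalg.lstsq(A,c2[3]-c1[3],rcond=None)[0]
    p,q=c1[3]+a*s[0],c2[3]+b*s[1]; return (p+q)/2,np.linalg.norm(p-q)
def reds(c,lo=8,hi=400):
    hsv=cv2.cvtColor(c[0],cv2.COLOR_BGR2HSV)
    m=((hsv[...,0]<8)|(hsv[...,0]>172))&(hsv[...,1]>140)&(hsv[...,2]>80)
    n,l,s,ce=cv2.connectedComponentsWithStats(m.astype(np.uint8))
    return [(s[i],ce[i],l==i) for i in range(1,n) if lo<s[i][4]<hi]
E
python3 - <<'E'
from h import *
c=cam("top");s=cam("side")
print(c[3],s[3])
cv2.imwrite("pics/b_top.png",cv2.resize(c[0][140:240,100:300],None,fx=4,fy=4,interpolation=cv2.INTER_CUBIC))
cv2.imwrite("pics/b_top2.png",cv2.resize(c[0][150:240,290:440],None,fx=5,fy=5,interpolation=cv2.INTER_CUBIC))
cv2.imwrite("pics/b_side.png",cv2.resize(s[0][130:330,190:370],None,fx=3,fy=3,interpolation=cv2.INTER_CUBIC))
for x in reds(c): print("top",x[0],x[1],plane(*x[1],8,c))
for x in reds(s): print("side",x[0],x[1],plane(*x[1],8,s))
E
```

```text
[ 319.58049973  -85.6111411  1054.58890298] [   47.81027328 -1189.36299694  1019.60631407]
top [237 187   6  15  74] [239.39189189 194.18918919] [490.91190407 -21.1776267    8.        ]
top [209 196  12  14  71] [214.64788732 202.42253521] [466.35789492  49.20052974   8.        ]
top [465 209  47  14 234] [486.77777778 215.77777778] [ 437.14375358 -708.34621087    8.        ]
side [250 166  10   5  17] [254.05882353 167.70588235] [576.71395641 159.53842192   8.        ]
side [232 187  12   6  47] [237.17021277 189.65957447] [467.92654607  51.70965333   8.        ]
side [245 196  12   8  47] [250.5106383  199.10638298] [493.54721437 -17.57424162   8.        ]
side [314 352  30  32 224] [327.10714286 366.89285714] [ 433.12542064 -691.28690115    8.        ]
```

View pics/b_top.png

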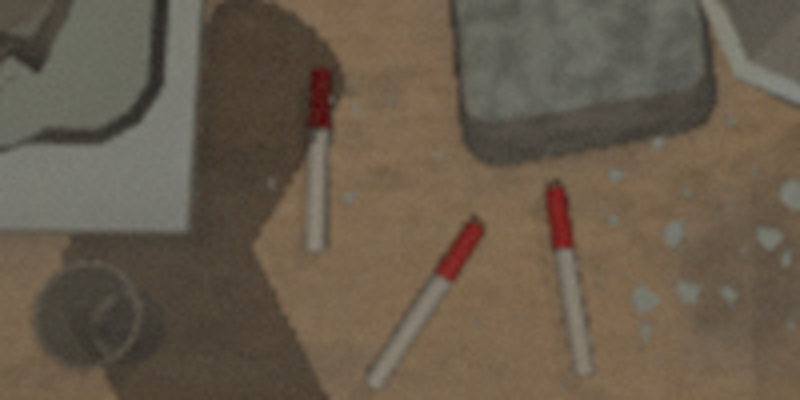

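View pics/b_top2.png

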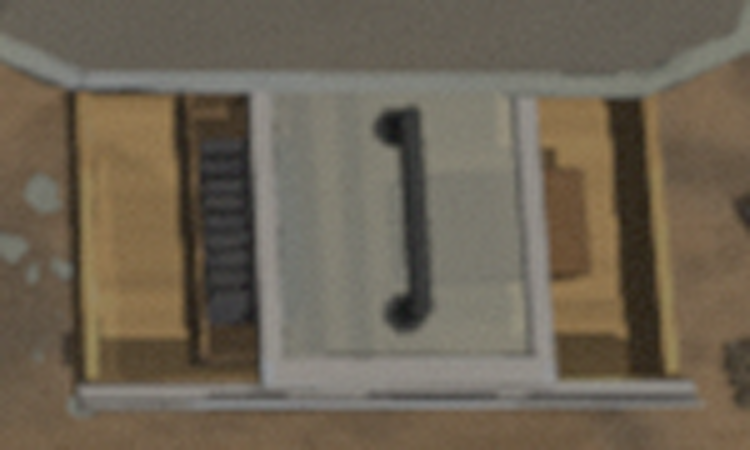

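View pics/b_side.png

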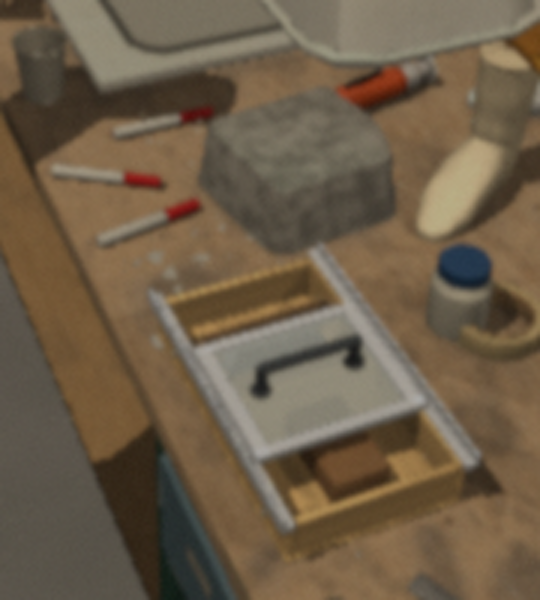

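```bash
python3 - <<'E'
from h import *
c=cam("top");s=cam("side")
T=lambda x,y:(290+x/5,150+y/5); S=lambda x,y:(190+x/3,130+y/3); M=lambda x,y:(100+x/4,140+y/4)
for n,a in dict(hb=(408,115),hf=(420,310)).items(): print(n,plane(*T(*a),96,c).round(1))
for n,a in dict(hf=(261,374),hb=(356,344)).items(): print("side",n,plane(*S(*a),96,s).round(1))
print("window front L,R",plane(*T(265,385),70,c).round(1),plane(*T(552,382),70,c).round(1))
print("side win frontR,L",plane(*S(262,457),70,s).round(1),plane(*S(200,350),70,s).round(1), "backR",plane(*S(425,405),70,s).round(1))
print("rail front L,R",plane(*T(80,387),66,c).round(1),plane(*T(695,385),66,c).round(1))
print("wall outer L front/back, R",[plane(*T(*a),58,c).round(1) for a in [(75,95),(82,385),(655,100),(678,380)]])
print("block top", [plane(*T(*a),42,c).round(1) for a in [(583,168),(588,275)]])
print("block top side", [plane(*S(*a),42,s).round(1) for a in [(300,460),(325,495),(388,465),(365,435)]])
for k,(a,b) in dict(A=((320,68),(316,250)),B=((477,220),(374,385)),C=((554,185),(585,373))).items():
    p,q=plane(*M(*a),8,c),plane(*M(*b),8,c);d=p-q
    print(k,((p+q)/2).round(1),np.linalg.norm(d).round(1),np.degrees(np.arctan2(d[1],d[0])).round(1))
print("side")
for k,(a,b) in dict(A=((212,112),(116,132)),B=((160,184),(54,171)),C=((198,204),(100,240))).items():
    p,q=plane(*S(*a),8,s),plane(*S(*b),8,s);d=p-q
    print(k,((p+q)/2).round(1),np.linalg.norm(d).round(1),np.degrees(np.arctan2(d[1],d[0])).round(1))
o=ctrl.get_obs();print(R.from_rotvec(o["orientation"]).as_matrix().round(3))
E
```

```text
hb [ 536.1 -371.6   96. ]
hf [ 433.6 -373.6   96. ]
side hf [ 434.5 -379.5   96. ]
side hb [ 535.6 -376.5   96. ]
window front L,R [ 396.1 -299.3   70. ] [ 399.6 -448.1   70. ]
side win frontR,L [ 404.5 -451.9   70. ] [ 402.6 -304.8   70. ] backR [ 572.9 -450.3   70. ]
rail front L,R [ 394.1 -203.    66. ] [ 399.4 -523.3   66. ]
wall outer L front/back, R [array([ 554.5, -202.9,   58. ]), array([ 395.8, -205.1,   58. ]), array([ 554. , -515.6,   58. ]), array([ 402.5, -518.2,   58. ])]
block top [array([ 519.3, -481.3,   42. ]), array([ 460.2, -480.7,   42. ])]
block top side [array([ 446.4, -446.5,   42. ]), array([ 450.2, -491.9,   42. ]), array([ 519.7, -481.8,   42. ]), array([ 516.7, -441.3,   42. ])]
A [532.3 153.6   8. ] 134.6 1.5
B [428.7  71.4   8. ] 137.4 -30.4
C [446.9 -30.4   8. ] 136.4 10.4
side
A [536.2 154.2   8. ] 130.9 -1.6
B [429.3  70.2   8. ] 133.4 -32.8
C [449.3 -29.    8. ] 131.2 8.9
[[-0.     0.454  0.891]
 [-0.     0.891 -0.454]
 [-1.    -0.     0.   ]]
```

```bash
python3 - <<'E'
from h import *
c=cam("top");s=cam("side")
for u in [(208,97),(272,90),(208,60)]:
    print(u,tri((55,190),c,u,s))
for z in (200,300,400,500): print(z,plane(55,190,z,c).round(),plane(105,0,z,c).round(),"hood front",plane(365,165,660,c).round())
E
```

```text
(208, 97) (array([467.72436035, 393.68622128, 221.54545765]), np.float64(12.679560460075878))
(272, 90) (array([559.2721641 , 281.71558951, 304.40720145]), np.float64(257.34288230926916))
(208, 60) (array([439.79862182, 278.58934991, 418.27731916]), np.float64(24.30834409762367))
200 [465. 408. 200.] [968. 328. 200.] hood front [ 417. -197.  660.]
300 [448. 350. 300.] [893. 279. 300.] hood front [ 417. -197.  660.]
400 [431. 292. 400.] [817. 231. 400.] hood front [ 417. -197.  660.]
500 [414. 234. 500.] [741. 183. 500.] hood front [ 417. -197.  660.]
```

```bash
python3 -m crank '[[[0,-0.033,0.0225],[0,0,0],0.0878],[[0,-0.033,0.0225],[0,0,0],0.0878],[[0,-0.033,0.0225],[0,0,0],0.0878],[[0,-0.033,0.0225],[0,0,0],0.0878],[[0,-0.033,0.0225],[0,0,0],0.0878],[[0,-0.033,0.0225],[0,0,0],0.0878],[[0,-0.033,0.0225],[0,0,0],0.0878],[[0,-0.033,0.0225],[0,0,0],0.0878]]'
```

```text
t: 1.12
ee_pos: [323.9, 238.4, 222.8]
orientation: [0.369, 1.539, -0.368]
ft_force: [1.8, -0.0, 1.3]
width: 87.8
```

```bash
python3 -m crank '[[[0,-0.028,0.030],[0,0,0],0.0878],[[0,-0.028,0.030],[0,0,0],0.0878],[[0,-0.028,0.030],[0,0,0],0.0878],[[0,-0.028,0.030],[0,0,0],0.0878],[[0,-0.028,0.030],[0,0,0],0.0878],[[0,-0.028,0.030],[0,0,0],0.0878],[[0,-0.028,0.030],[0,0,0],0.0878],[[0,-0.028,0.030],[0,0,0],0.0878]]'
cat > w.py <<'E'
# usage: work out the shift (tool axes, m) and turn to target: x y z yaw_of_tool_y(deg)
import sys
from h import *
x,y,z,a=map(float,sys.argv[1:5])
o=ctrl.get_obs();Rm=R.from_rotvec(o["orientation"]).as_matrix()
cur=np.degrees(np.arctan2(Rm[1,1],Rm[0,1]))
da=(a-cur+180)%360-180
t=np.radians(a);Rt=np.stack([[0,0,-1],[np.cos(t),np.sin(t),0],[np.sin(t),-np.cos(t),0]],1)
d=np.array([x,y,z])-o["ee_pos"]
print("pos",o["ee_pos"].round(1),"yaw",cur.round(1),"q",o["qpos"].round(2),"w",round(o["width"],1),"t",round(o["t"],2),"F",o["ft_force"].round(1))
print("shift now axes mm",(Rm.T@d).round(1),"target axes",(Rt.T@d).round(1),"turn",R.from_matrix(Rm.T@Rt).as_rotvec().round(3), "about x",-np.radians(da).round(3))
E
python3 w.py 485 -375 130 -90
```

```text
t: 1.78
ee_pos: [436.8, -70.7, 223.1]
orientation: [0.37, 1.538, -0.369]
ft_force: [0.3, 0.8, -0.3]
width: 87.6
pos [436.8 -70.7 223.1] yaw 63.0 q [-0.19  0.15  2.02  0.    0.97 -1.29] w 87.6 t 1.78 F [ 0.3  0.8 -0.3]
shift now axes mm [  93.1 -249.3  181. ] target axes [ 93.1 304.3 -48.2] turn [ 2.67e+00 -0.00e+00 -1.00e-03] about x 2.67
```

```bash
python3 -m crank '[[[0.01,0,0],[-0.122,0,0],0.0878],[[0.01,0,0],[-0.122,0,0],0.0878],[[0.01,0,0],[-0.122,0,0],0.0878],[[0.01,0,0],[-0.123,0,0],0.0878],[[0,-0.038,0.006],[0,0,0],0.0878],[[0,-0.038,0.006],[0,0,0],0.0878],[[0,-0.038,0.006],[0,0,0],0.0878],[[0,-0.038,0.006],[0,0,0],0.0878]]'
python3 w.py 485 -376 130 91
```

```text
t: 2.45
ee_pos: [463.4, -221.6, 182.9]
orientation: [-0.015, 1.57, 0.015]
ft_force: [1.6, 0.1, 0.4]
width: 88.1
pos [ 463.4 -221.6  182.9] yaw 91.1 q [-0.47  0.31  1.91  0.    0.92 -2.06] w 88.1 t 2.45 F [1.6 0.1 0.4]
shift now axes mm [  52.9 -154.8   18.6] target axes [  52.9 -154.8   18.9] turn [0.001 0.    0.   ] about x 0.001
```

Move over the handle at z=150, then look with the wrist camera.

```bash
python3 -m crank '[[[0.006,-0.03,0.0035],[0,0,0],0.0878],[[0.006,-0.03,0.0035],[0,0,0],0.0878],[[0.006,-0.03,0.0035],[0,0,0],0.0878],[[0.006,-0.03,0.0035],[0,0,0],0.0878],[[0.006,-0.03,0.0035],[0,0,0],0.0878],[[0,-0.004,0.001],[0,0,0],0.0878],[[0,0,0],[0,0,0],0.0878],[[0,0,0],[0,0,0],0.0878]]'
python3 w.py 485 -376 78 91; python3 - <<'E'
from h import *
c=cam("wrist");cv2.imwrite("pics/c_wrist.png",c[0])
s=cam("side");cv2.imwrite("pics/c_side.png",cv2.resize(s[0][100:330,190:370],None,fx=3,fy=3.0*200/230,interpolation=cv2.INTER_CUBIC))
E
```

```text
t: 3.12
ee_pos: [484.1, -373.1, 152.5]
orientation: [-0.013, 1.571, 0.014]
ft_force: [-0.7, 0.0, 0.4]
width: 87.7
pos [ 484.1 -373.1  152.5] yaw 91.0 q [-0.68  0.49  1.71  0.    0.94 -2.26] w 87.7 t 3.12 F [-0.7  0.   0.4]
shift now axes mm [74.4 -3.   0.9] target axes [74.5 -2.9  0.8] turn [ 0.    -0.001 -0.001] about x 0.0
```

View pics/c_wrist.png

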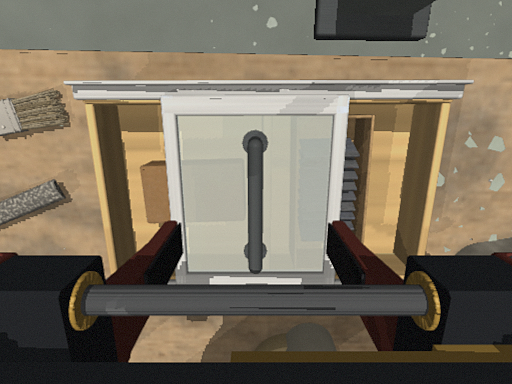

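View pics/c_side.png

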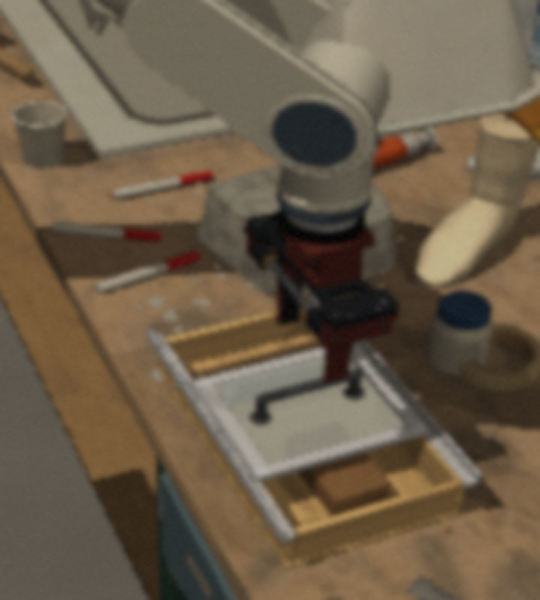

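```bash
python3 - <<'E'
from h import *
c=cam("wrist")
P=lambda u,v,z:plane(u,v,z,c).round(1)
print("handle",P(255,143,99),P(255,268,99))
print("win front corners",P(162,97,70),P(350,97,70),"back",P(330,275,70))
print("locker L/R walls outer front",P(450,105,58),P(85,103,58), "wallsback R",P(118,280,58))
print("rail",P(66,83,66),P(472,82,66))
print("divider? tray right edge",P(373,117,46+8))
print("block R edge",P(145,163,42),P(150,223,42))
E
```

```text
handle [ 432.4 -373.4   99. ] [ 535.5 -371.4   99. ]
win front corners [ 400.1 -448.6   70. ] [ 397.3 -297.6   70. ] back [ 558.5 -299.4   70. ]
locker L/R walls outer front [ 401.5 -208.3   58. ] [ 405.7 -517.7   58. ] wallsback R [ 575.3 -508.    58. ]
rail [ 390.7 -526.5   66. ] [ 383.8 -199.3   66. ]
divider? tray right edge [ 412.6 -270.8   54. ]
block R edge [ 458.9 -477.2   42. ] [ 519.9 -477.2   42. ]
```

```bash
python3 -m crank '[[[0.02,0,0],[0,0,0],0.0878],[[0.02,0,0],[0,0,0],0.0878],[[0.02,0,0],[0,0,0],0.0878],[[0.013,0,0],[0,0,0],0.06],[[0,0,0],[0,0,0],0],[[0,0,0],[0,0,0],0],[[0,0,0],[0,0,0],0],[[0,0,0],[0,0,0],0]]'; python3 w.py 484 -284 79 91
```

```text
t: 3.93
ee_pos: [485.3, -374.0, 81.0]
orientation: [-0.016, 1.569, 0.013]
ft_force: [-0.3, 0.5, -0.2]
width: 58.0
pos [ 485.3 -374.    81. ] yaw 91.1 q [-0.68  0.59  1.74 -0.    0.81 -2.27] w 58.0 t 3.93 F [-0.3  0.5 -0.2]
shift now axes mm [ 1.9 90.   0.4] target axes [ 2.  90.   0.3] turn [0.001 0.002 0.001] about x 0.001
```

```bash
python3 -m crank '[[[0,0,0],[0,0,0],0],[[0,0,0],[0,0,0],0],[[0,0,0],[0,0,0],0],[[0,0,0],[0,0,0],0],[[0,0,0],[0,0,0],0],[[0,0,0],[0,0,0],0],[[0,0,0],[0,0,0],0],[[0,0,0],[0,0,0],0]]'
```

```text
t: 4.6
ee_pos: [484.4, -373.5, 79.7]
orientation: [-0.014, 1.571, 0.014]
ft_force: [-0.3, 1.1, 0.3]
width: 11.2
```

```bash
python3 -m crank '[[[0,0.014,0],[0,0,0],0],[[0,0.014,0],[0,0,0],0],[[0,0.014,0],[0,0,0],0],[[0,0.014,0],[0,0,0],0],[[0,0.014,0],[0,0,0],0],[[0,0.01,0],[0,0,0],0],[[0,0,0],[0,0,0],0],[[0,0,0],[0,0,0],0]]'; python3 - <<'E'
from h import *
c=cam("wrist");cv2.imwrite("pics/d_wrist.png",c[0]);print(c[4]["width"])
E
```

```text
t: 5.27
ee_pos: [482.8, -292.2, 79.6]
orientation: [-0.014, 1.572, 0.016]
ft_force: [-0.8, 2.0, -0.2]
width: 11.3
11.301308437178593
```

View pics/d_wrist.png

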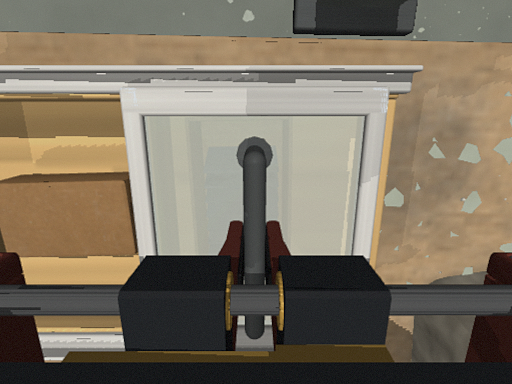

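Nearly there; creep to the stop in 3 mm rows, watching the force.

```bash
python3 -m crank '[[[0,0.002,0],[0,0,0],0],[[0,0.002,0],[0,0,0],0],[[0,0.002,0],[0,0,0],0],[[0,0.001,0],[0,0,0],0],[[0,0,0],[0,0,0],0],[[0,0,0],[0,0,0],0],[[0,0,0],[0,0,0],0],[[0,0,0],[0,0,0],0]]'
```

```text
t: 5.98
ee_pos: [482.7, -286.7, 79.6]
orientation: [-0.014, 1.571, 0.014]
ft_force: [-2.0, -2.1, 0.5]
width: 11.1
```

```bash
python3 -m crank '[[[0,0.001,0],[0,0,0],0],[[0,0.001,0],[0,0,0],0],[[0,0.001,0],[0,0,0],0],[[0,0.001,0],[0,0,0],0],[[0,0,0],[0,0,0],0],[[0,0,0],[0,0,0],0],[[0,0,0],[0,0,0],0],[[0,0,0],[0,0,0],0]]'
```

```text
t: 6.65
ee_pos: [482.8, -285.1, 79.7]
orientation: [-0.018, 1.57, 0.012]
ft_force: [-4.5, -14.3, -4.2]
width: 11.4
```

```bash
python3 -m crank '[[[0,-0.001,0],[0,0,0],0.0878],[[0,-0.001,0],[0,0,0],0.0878],[[0,0,0],[0,0,0],0.0878],[[0,0,0],[0,0,0],0.0878],[[-0.01,0,0],[0,0,0],0.0878],[[-0.02,0,0],[0,0,0],0.0878],[[-0.02,0,0],[0,0,0],0.0878],[[-0.02,0,0],[0,0,0],0.0878]]' && python3 -m crank '[[[-0.01,-0.03,0],[0,0,0],0.0878],[[0,-0.03,0],[0.1221,0,0],0.0878],[[0,0,0],[0.1221,0,0],0.0878],[[0,0,0],[0.1221,0,0],0.0878],[[0,0,0],[0.1221,0,0],0.0878],[[0,0,0],[0.1221,0,0],0.0878],[[0,0,0],[0.1221,0,0],0.0878],[[0,0,0],[0.1221,0,0],0.0878]]'; python3 w.py 487 -429 160 1
```

```text
t: 7.32
ee_pos: [482.9, -284.2, 151.0]
orientation: [-0.014, 1.571, 0.015]
ft_force: [-0.3, -0.3, -0.2]
width: 60.8
t: 7.98
ee_pos: [484.2, -344.4, 160.5]
orientation: [0.658, 1.468, -0.658]
ft_force: [0.2, -0.6, -0.3]
width: 88.1
pos [ 484.2 -344.4  160.5] yaw 41.7 q [-0.64  0.46  1.75  0.    0.94 -1.37] w 88.1 t 7.98 F [ 0.2 -0.6 -0.3]
shift now axes mm [  0.5 -54.2  65. ] target axes [ 0.5  1.4 84.7] turn [ 0.711  0.    -0.   ] about x 0.711
```

```bash
python3 -m crank '[[[0,0,0],[0.1185,0,0],0.0878],[[0,0,0],[0.1185,0,0],0.0878],[[0,0,0],[0.1185,0,0],0.0878],[[0,0,0],[0.1185,0,0],0.0878],[[0,0,0],[0.1185,0,0],0.0878],[[0,0,0],[0.1185,0,0],0.0878],[[0,0,0.03],[0,0,0],0.0878],[[0,0,0],[0,0,0],0.0878]]'; python3 - <<'E'
from h import *
c=cam("wrist");cv2.imwrite("pics/e_wrist.png",c[0]);print(c[4]["ee_pos"])
s=cam("side");cv2.imwrite("pics/e_side.png",cv2.resize(s[0][130:330,190:370],None,fx=3,fy=3,interpolation=cv2.INTER_CUBIC))
E
```

```text
t: 8.65
ee_pos: [485.7, -377.5, 161.1]
orientation: [1.191, 1.216, -1.192]
ft_force: [-0.4, -1.2, -0.6]
width: 88.0
[ 485.68456254 -377.52915019  161.0569144 ]
```

View pics/e_wrist.png

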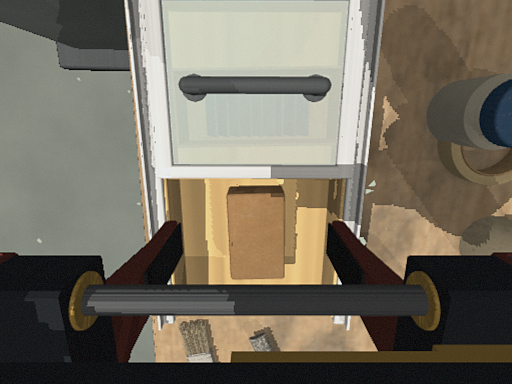

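View pics/e_side.png

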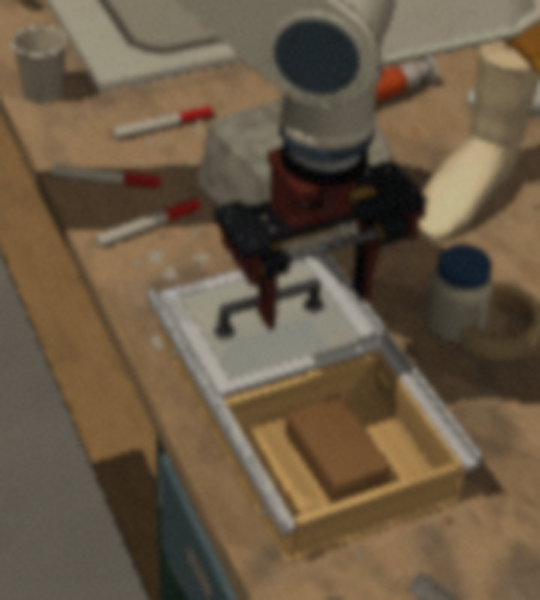

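```bash
python3 - <<'E'
from h import *
c=cam("wrist")
q=np.array([plane(u,v,42,c) for u,v in [(229,194),(283,192),(285,278),(231,278)]]);print(q.round(1),q.mean(0))
d=(q[3]+q[2]-q[0]-q[1]);print(np.degrees(np.arctan2(d[1],d[0])))
print("walls",[plane(u,v,70,c).round(1) for u,v in [(160,178),(345,165)]],[plane(u,v,8,c).round(1) for u,v in [(182,180),(328,181)]])
print("handle",[plane(u,v,96,c).round(1) for u,v in [(181,86),(331,86)]])
s=cam("side")
S=lambda x,y:(190+x/3,130+y/3)
q=np.array([plane(*S(u,v),42,s) for u,v in [(290,412),(335,488),(388,467),(345,400)]]);print(q.round(1),q.mean(0))
E
python3 w.py 487 -429 150 0
```

```text
[[ 459.2 -382.3   42. ]
 [ 513.3 -379.    42. ]
 [ 520.3 -476.5   42. ]
 [ 461.3 -477.8   42. ]] [ 488.5177779  -428.91928836   42.        ]
-87.29546824326114
walls [array([ 400. , -360.9,   70. ]), array([ 563.6, -345.5,   70. ])] [array([ 404.1, -377. ,    8. ]), array([ 566.5, -374.5,    8. ])]
handle [array([ 428.5, -285.2,   96. ]), array([ 538.7, -282.7,   96. ])]
[[ 462.8 -388.7   42. ]
 [ 462.1 -488.    42. ]
 [ 518.6 -483.9   42. ]
 [ 519.2 -394.1   42. ]] [ 490.67655145 -438.68055017   42.        ]
pos [ 484.5 -373.9  159.9] yaw 1.3 q [-0.68  0.48  1.7   0.    0.96 -0.7 ] w 87.5 t 8.85 F [-0.2  0.7  0. ]
shift now axes mm [ 9.9  1.2 55.1] target axes [ 9.9  2.5 55.1] turn [ 0.024 -0.     0.   ] about x 0.024
```

```bash
python3 -m crank '[[[0,0.0025,0.028],[0,0,0],0.0878],[[0,0.0025,0.028],[0,0,0],0.0878],[[0.02,0,0],[0,0,0],0.0878],[[0.03,0,0],[0,0,0],0.0878],[[0.02,0,0],[0,0,0],0.0878],[[0,0,0],[0,0,0],0.0878],[[0,0,0],[0,0,0],0.0878],[[0,0,0],[0,0,0],0.0878]]'; python3 w.py 489.5 -431 14 1.5;  python3 - <<'E'
from h import *
c=cam("wrist");cv2.imwrite("pics/f_wrist.png",c[0])
E
```

```text
t: 9.52
ee_pos: [491.6, -430.4, 90.9]
orientation: [1.191, 1.219, -1.191]
ft_force: [-0.3, 0.7, -0.2]
width: 87.5
pos [ 491.6 -430.4   90.9] yaw 1.4 q [-0.74  0.62  1.64  0.    0.88 -0.76] w 87.5 t 9.52 F [-0.3  0.7 -0.2]
shift now axes mm [76.9 -2.2  0.4] target axes [76.9 -2.2  0.5] turn [-0.002  0.001 -0.001] about x -0.002
```

View pics/f_wrist.png

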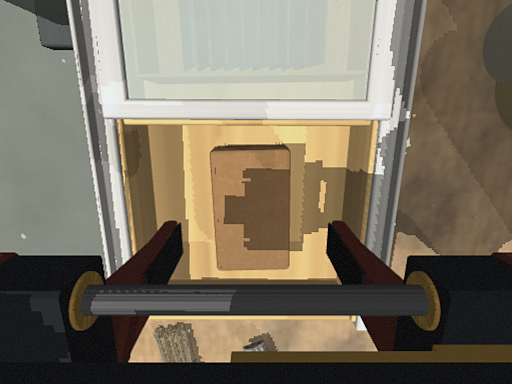

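```bash
python3 -m crank '[[[0.02,-0.0022,0],[0,0,0],0.0878],[[0.02,0,0],[0,0,0],0.0878],[[0.02,0,0],[0,0,0],0.0878],[[0.012,0,0],[0,0,0],0.0878],[[0.004,0,0],[0,0,0],0.0878],[[0,0,0],[0,0,0],0.05],[[0,0,0],[0,0,0],0.05],[[0,0,0],[0,0,0],0.05]]' && python3 -m crank '[[[0,0,0],[0,0,0],0.05],[[0,0,0],[0,0,0],0.05],[[0,0,0],[0,0,0],0.05],[[0,0,0],[0,0,0],0.05],[[-0.004,0,0],[0,0,0],0.05],[[-0.01,0,0],[0,0,0],0.05],[[-0.02,0,0],[0,0,0],0.05],[[-0.02,0,0],[0,0,0],0.05]]'; python3 w.py 430 -138 130 1.5
```

```text
t: 10.23
ee_pos: [489.6, -431.2, 15.1]
orientation: [1.192, 1.218, -1.192]
ft_force: [-0.6, 1.9, 0.1]
width: 71.2
t: 10.9
ee_pos: [488.1, -429.9, 67.9]
orientation: [1.192, 1.222, -1.193]
ft_force: [0.2, 0.3, -0.2]
width: 59.7
pos [ 488.1 -429.9   67.9] yaw 1.3 q [-0.74  0.65  1.65 -0.    0.84 -0.76] w 59.7 t 10.9 F [ 0.2  0.3 -0.2]
shift now axes mm [ -61.5  -51.4 -293.3] target axes [ -62.1  -50.4 -293.3] turn [-0.003 -0.001  0.002] about x -0.003
```

```bash
python3 -m crank '[[[-0.03,0,0],[0,0,0],0.05],[[-0.03,0,0],[0,0,0],0.05],[[0,-0.005,-0.025],[0,0,0],0.05],[[0,-0.006,-0.035],[0,0,0],0.05],[[0,-0.006,-0.035],[0,0,0],0.05],[[0,-0.006,-0.035],[0,0,0],0.05],[[0,-0.006,-0.035],[0,0,0],0.05],[[0,-0.006,-0.035],[0,0,0],0.05]]' ; python3 w.py 430 -138 16 1.5
```

```text
t: 11.57
ee_pos: [448.4, -229.9, 128.3]
orientation: [1.192, 1.219, -1.192]
ft_force: [1.0, 0.7, -0.9]
width: 60.0
pos [ 448.4 -229.9  128.3] yaw 1.3 q [-0.5   0.39  1.96  0.    0.79 -0.52] w 60.0 t 11.57 F [ 1.   0.7 -0.9]
shift now axes mm [112.3 -16.3 -92.3] target axes [112.3 -16.  -92.3] turn [-0.003  0.    -0.   ] about x -0.003
```

```bash
python3 -m crank '[[[0,-0.006,-0.031],[0,0,0],0.05],[[0,-0.005,-0.031],[0,0,0],0.05],[[0,-0.005,-0.03],[0,0,0],0.05],[[0.02,0,0],[0,0,0],0.05],[[0.03,0,0],[0,0,0],0.05],[[0.03,0,0],[0,0,0],0.05],[[0.015,0,0],[0,0,0],0.05],[[0,0,0],[0,0,0],0.05]]' ; python3 w.py 430 -138 8 1.5;python3 - <<'E'
from h import *
s=cam("side");cv2.imwrite("pics/g_side.png",cv2.resize(s[0][130:330,190:370],None,fx=3,fy=3,interpolation=cv2.INTER_CUBIC))
E
```

```text
t: 12.23
ee_pos: [429.1, -139.0, 30.6]
orientation: [1.191, 1.225, -1.194]
ft_force: [-1.6, 0.3, -1.0]
width: 60.0
pos [ 429.1 -139.    30.6] yaw 1.4 q [-0.34  0.52  2.1  -0.    0.52 -0.36] w 60.0 t 12.23 F [-1.6  0.3 -1. ]
shift now axes mm [22.6  1.  -0.9] target axes [22.6  0.9 -1. ] turn [-0.003 -0.002  0.005] about x -0.003
```

View pics/g_side.png

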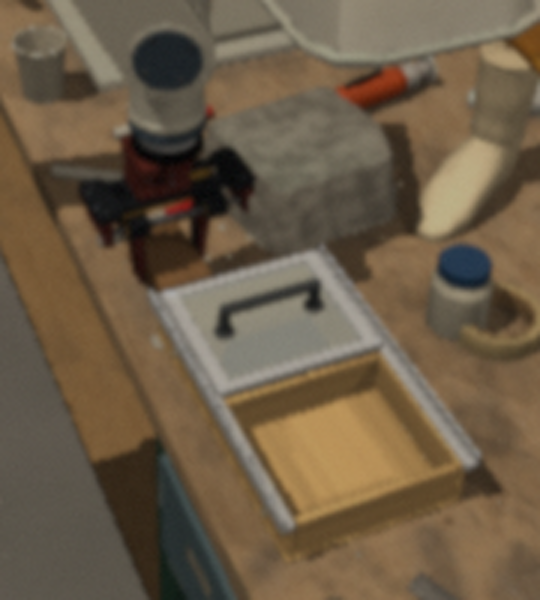

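```bash
python3 -m crank '[[[0,-0.008,0],[0,0,0],0.05],[[0.01,0,0],[0,0,0],0.05],[[0.006,0,0],[0,0,0],0.05],[[0.003,0,0],[0,0,0],0.05],[[0.002,0,0],[0,0,0],0.05],[[0.001,0,0],[0,0,0],0.05],[[0,0,0],[0,0,0],0.05],[[0,0,0],[0,0,0],0.05]]' ; python3 w.py 420 -138 8 1.5
```

```text
t: 12.95
ee_pos: [423.1, -140.0, 10.8]
orientation: [1.192, 1.22, -1.192]
ft_force: [0.8, -0.7, -0.6]
width: 60.2
pos [ 423.1 -140.    10.8] yaw 1.3 q [-0.35  0.56  2.12 -0.    0.46 -0.37] w 60.2 t 12.95 F [ 0.8 -0.7 -0.6]
shift now axes mm [ 2.8 -3.1 -2.1] target axes [ 2.8 -3.1 -2.1] turn [-0.003  0.    -0.   ] about x -0.003
```

```bash
python3 -m crank '[[[0.001,0,0],[0,0,0],0.05],[[0.001,0,0],[0,0,0],0.05],[[0,0,0],[0,0,0],0.05],[[0,0,0],[0,0,0],0.05],[[0,0,0],[0,0,0],0.0878],[[0,0,0],[0,0,0],0.0878],[[0,0,0],[0,0,0],0.0878],[[0,0,0],[0,0,0],0.0878]]' && python3 -m crank '[[[-0.01,0,0],[0,0,0],0.0878],[[-0.02,0,0],[0,0,0],0.0878],[[-0.03,0,0],[0,0,0],0.0878],[[-0.03,0,0],[0,0,0],0.0878],[[-0.03,0,-0.03],[0,0,0],0.0878],[[-0.03,0,-0.03],[0,0,0],0.0878],[[0,0,-0.03],[0,0,0],0.0878],[[0,0,0],[0,0,0],0.0878]]';  python3 - <<'E'
from h import *
c=cam("wrist");cv2.imwrite("pics/h_wrist.png",c[0]);print(c[4]["ee_pos"],c[4]["qpos"])
s=cam("side");cv2.imwrite("pics/h_side.png",cv2.resize(s[0][130:330,190:370],None,fx=3,fy=3,interpolation=cv2.INTER_CUBIC))
c=cam("top");cv2.imwrite("pics/h_top.png",cv2.resize(c[0][140:240,100:300],None,fx=4,fy=4,interpolation=cv2.INTER_CUBIC))
E
```

```text
t: 13.62
ee_pos: [423.0, -140.0, 8.7]
orientation: [1.192, 1.22, -1.192]
ft_force: [0.7, 0.1, 0.5]
width: 83.0
t: 14.28
ee_pos: [421.4, -48.0, 160.1]
orientation: [1.192, 1.218, -1.187]
ft_force: [-0.6, 0.7, -0.2]
width: 87.7
[421.38018441 -48.03575342 160.0604371 ] [-1.42168671e-01  2.26105233e-01  2.10883784e+00  1.14206822e-03
  8.02656604e-01 -1.68641698e-01]
```

View pics/h_wrist.png

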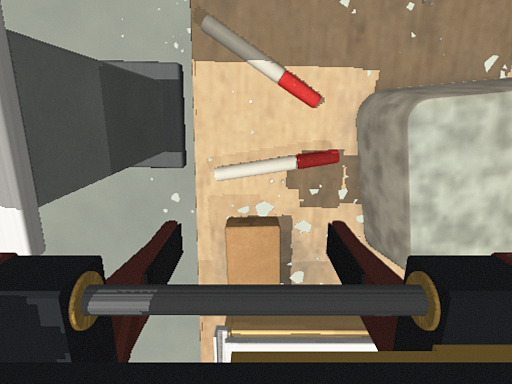

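View pics/h_side.png

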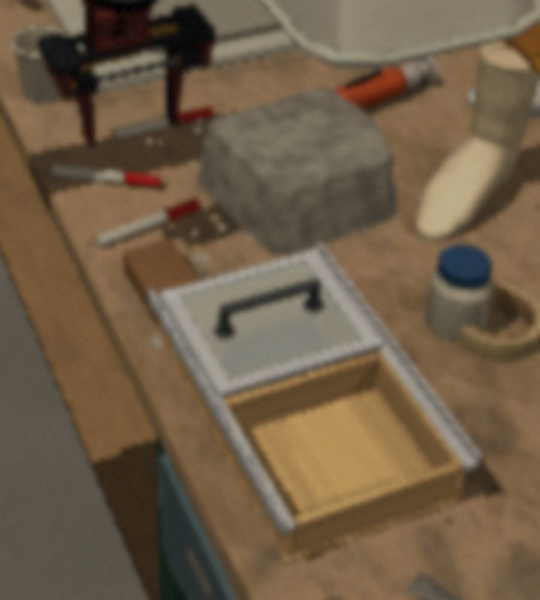

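View pics/h_top.png

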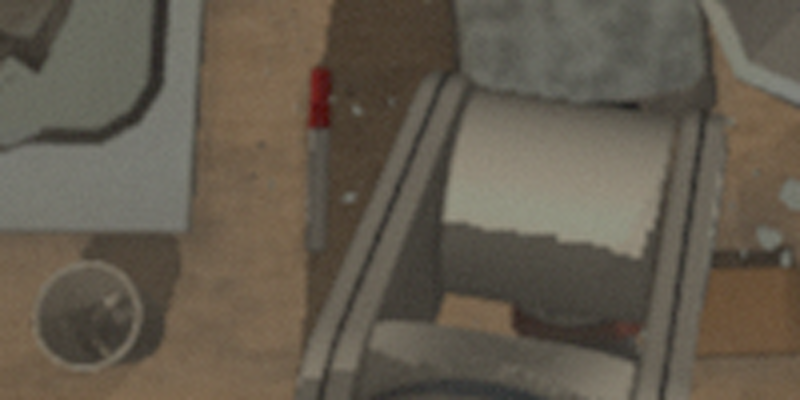

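```bash
python3 - <<'E'
from h import *
c=cam("wrist")
for k,(a,b) in dict(C=((339,157),(216,175)),B=((320,101),(206,19))).items():
    p,q=plane(*a,10,c),plane(*b,10,c);d=p-q
    print(k,((p+q)/2).round(1),np.linalg.norm(d).round(1),np.degrees(np.arctan2(d[1],d[0])).round(1))
print([plane(u,v,34,c).round(1) for u,v in [(227,227),(279,225)]])
E
```

```text
C [444.5 -34.2  10. ] 134.2 9.9
B [428.   69.8  10. ] 135.3 -32.0
[array([392.6, -96.5,  34. ]), array([447.5, -92.8,  34. ])]
```

```bash
python3 -m crank '[[[0,0.012,-0.008],[0.1187,0,0],0.05],[[0,0.012,-0.008],[0.1187,0,0],0.05],[[0,0,0],[0.1187,0,0],0.05],[[0,0,0],[0.1187,0,0],0.05],[[0,0,0],[0.1187,0,0],0.05],[[0.01,0,0],[0.1187,0,0],0.05],[[0.01,0,0],[0.1187,0,0],0.05],[[0.01,0,0],[0.1187,0,0],0.05]]' ; python3 w.py 446 -32 60 -80.3
```

```text
t: 15.15
ee_pos: [445.2, -37.2, 126.7]
orientation: [1.855, 0.612, -1.857]
ft_force: [-0.2, 0.3, -0.3]
width: 50.2
pos [445.2 -37.2 126.7] yaw -53.5 q [-0.11  0.32  2.08 -0.    0.74  0.82] w 50.2 t 15.15 F [-0.2  0.3 -0.3]
shift now axes mm [66.7 -3.6 -3.8] target axes [66.7 -5.  -1.6] turn [0.467 0.001 0.   ] about x 0.467
```

```bash
python3 -m crank '[[[0.01,0,0],[0.1168,0,0],0.05],[[0.01,0,0],[0.1168,0,0],0.05],[[0.01,0,0],[0.1168,0,0],0.05],[[0.01,0,0],[0.1168,0,0],0.05],[[0.01,-0.005,-0.0015],[0,0,0],0.05],[[0.01,0,0],[0,0,0],0.05],[[0.005,0,0],[0,0,0],0.05],[[0,0,0],[0,0,0],0.05]]' ; python3 w.py 446 -32 4 -80.3; python3 - <<'E'
from h import *
c=cam("wrist");cv2.imwrite("pics/i_wrist.png",c[0])
E
```

```text
t: 15.82
ee_pos: [445.1, -30.9, 61.3]
orientation: [2.125, 0.192, -2.13]
ft_force: [-0.1, 0.1, -0.2]
width: 50.0
pos [445.1 -30.9  61.3] yaw -79.7 q [-0.1   0.45  2.11 -0.    0.58  1.3 ] w 50.0 t 15.82 F [-0.1  0.1 -0.2]
shift now axes mm [57.3  1.3 -0.8] target axes [57.3  1.2 -0.7] turn [0.01  0.003 0.001] about x 0.01
```

View pics/i_wrist.png

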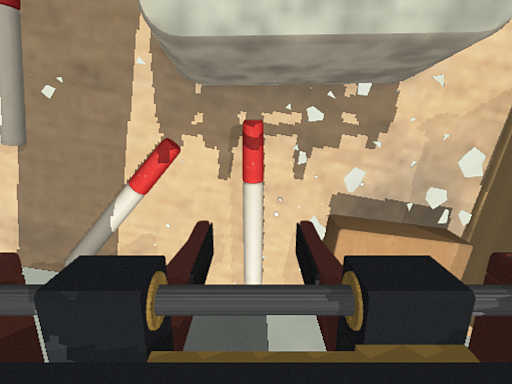

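```bash
python3 -m crank '[[[0.02,0.001,0],[0,0,0],0.05],[[0.018,0,0],[0,0,0],0.05],[[0.012,0,0],[0,0,0],0.05],[[0.006,0,0],[0,0,0],0.05],[[0,0,0],[0,0,0],0],[[0,0,0],[0,0,0],0],[[0,0,0],[0,0,0],0],[[0,0,0],[0,0,0],0]]' && python3 -m crank '[[[0,0,0],[0,0,0],0],[[0,0,0],[0,0,0],0],[[0,0,0],[0,0,0],0],[[0,0,0],[0,0,0],0],[[-0.01,0,0],[0,0,0],0],[[-0.03,0,0],[0,0,0],0],[[-0.035,0,0],[0,0,0],0],[[-0.04,0,0],[0,0,0],0]]' ; python3 w.py 487 -470 125 -89
```

```text
t: 16.53
ee_pos: [446.8, -31.8, 7.4]
orientation: [2.13, 0.189, -2.127]
ft_force: [0.2, -0.2, 0.5]
width: 26.5
t: 17.2
ee_pos: [444.7, -31.6, 122.4]
orientation: [2.125, 0.19, -2.132]
ft_force: [1.0, 0.5, -0.3]
width: 16.0
pos [444.7 -31.6 122.4] yaw -79.8 q [-0.1   0.33  2.08 -0.    0.73  1.3 ] w 16.0 t 17.2 F [ 1.   0.5 -0.3]
shift now axes mm [ -2.9 439.   35.7] target axes [ -2.6 439.1 -34.7] turn [0.16  0.003 0.001] about x 0.16
```

```bash
python3 -m crank '[[[-0.004,0,0],[0.08,0,0],0],[[0,0,0],[0.08,0,0],0],[[0,0.03,-0.003],[0,0,0],0],[[0,0.04,-0.003],[0,0,0],0],[[0,0.04,-0.003],[0,0,0],0],[[0,0.04,-0.003],[0,0,0],0],[[0,0.04,-0.003],[0,0,0],0],[[0,0.04,-0.003],[0,0,0],0]]' ; python3 w.py 487 -470 125 -89
```

```text
t: 17.87
ee_pos: [467.8, -263.3, 126.4]
orientation: [2.213, 0.019, -2.212]
ft_force: [1.1, 0.3, 0.1]
width: 16.2
pos [ 467.8 -263.3  126.4] yaw -89.0 q [-0.53  0.43  1.89  0.    0.82  1.02] w 16.2 t 17.87 F [1.1 0.3 0.1]
shift now axes mm [  1.4 207.  -15.6] target axes [  1.4 207.  -15.6] turn [-0. -0. -0.] about x -0.0
```

```bash
python3 -m crank '[[[0,0.035,-0.003],[0,0,0],0],[[0,0.035,-0.003],[0,0,0],0],[[0,0.035,-0.003],[0,0,0],0],[[0,0.035,-0.003],[0,0,0],0],[[0,0.035,-0.003],[0,0,0],0],[[0,0.032,-0.001],[0,0,0],0],[[0,0,0],[0,0,0],0],[[0,0,0],[0,0,0],0]]' ; python3 w.py 487 -470 16 -89;python3 - <<'E'
from h import *
c=cam("wrist");cv2.imwrite("pics/j_wrist.png",c[0])
E
```

```text
t: 18.53
ee_pos: [487.2, -469.3, 125.8]
orientation: [2.214, 0.017, -2.214]
ft_force: [0.4, 0.4, -0.3]
width: 16.5
pos [ 487.2 -469.3  125.8] yaw -89.1 q [-0.78  0.61  1.57  0.    0.97  0.77] w 16.5 t 18.53 F [ 0.4  0.4 -0.3]
shift now axes mm [109.8   0.7   0.2] target axes [109.8   0.7   0.2] turn [-0.002 -0.     0.   ] about x -0.002
```

View pics/j_wrist.png

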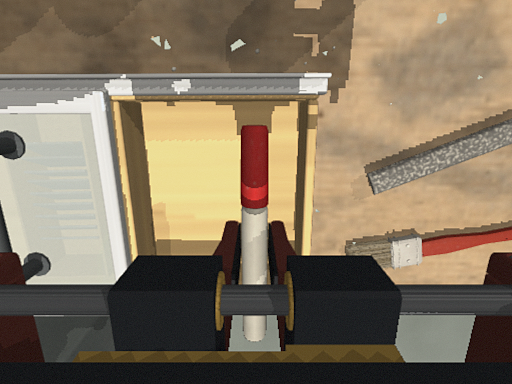

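```bash
python3 - <<'E'
from h import *
c=cam("wrist")
print(plane(254,125,130,c),plane(254,341,127,c), plane(220,96,66,c),plane(305,96,66,c),plane(308,110,58,c))
E
```

```text
[ 553.2970391  -467.37858579  130.        ] [ 411.77792748 -469.62576717  127.        ] [ 570.63964259 -442.33430681   66.        ] [ 571.62617973 -504.04203217   66.        ] [ 561.95900858 -508.28715575   58.        ]
```

```bash
python3 -m crank '[[[0.03,0,0],[0,0,0],0],[[0.03,0,0],[0,0,0],0],[[0.025,0,0],[0,0,0],0],[[0.015,0,0],[0,0,0],0],[[0.009,0,0],[0,0,0],0],[[0,0,0],[0,0,0],0],[[0,0,0],[0,0,0],0.028],[[0,0,0],[0,0,0],0.028]]' && python3 -m crank '[[[0,0,0],[0,0,0],0.028],[[0,0,0],[0,0,0],0.028],[[-0.01,0,0],[0,0,0],0.028],[[-0.02,0,0],[0,0,0],0.028],[[-0.03,0,0],[0,0,0],0.028],[[-0.03,0,0],[0,0,0],0.028],[[-0.03,0,0],[0,0,0],0.028],[[0,-0.03,0],[0,0,0],0.05]]' ; python3 w.py 428.5 70.5 130 -122; python3 - <<'E'
from h import *
c=cam("wrist");cv2.imwrite("pics/k_wrist.png",c[0])
c=cam("top");s=cam("side")
cv2.imwrite("pics/k_top.png",cv2.resize(c[0][140:240,100:300],None,fx=4,fy=4,interpolation=cv2.INTER_CUBIC))
cv2.imwrite("pics/k_side.png",cv2.resize(s[0][130:330,190:370],None,fx=3,fy=3,interpolation=cv2.INTER_CUBIC))
E
```

```text
t: 19.3
ee_pos: [488.5, -468.5, 17.9]
orientation: [2.213, 0.018, -2.21]
ft_force: [-0.5, -0.2, 0.5]
width: 25.6
t: 19.97
ee_pos: [490.7, -444.8, 144.8]
orientation: [2.22, 0.004, -2.197]
ft_force: [0.8, 0.2, 1.3]
width: 32.0
pos [ 490.7 -444.8  144.8] yaw -89.2 q [-0.75  0.56  1.6  -0.    0.96  0.8 ] w 32.0 t 19.97 F [0.8 0.2 1.3]
shift now axes mm [   8.5 -516.3   54.8] target axes [  14.8 -404.1  325.8] turn [ 0.573 -0.013 -0.008] about x 0.573
```

View pics/k_wrist.png

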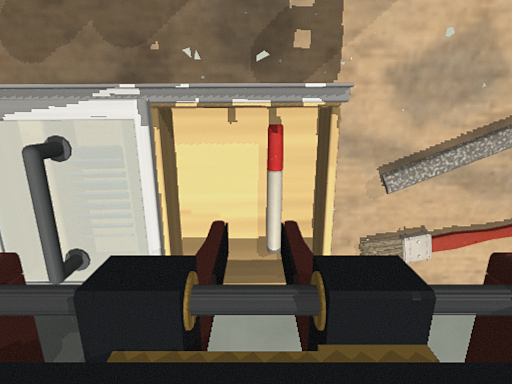

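View pics/k_top.png

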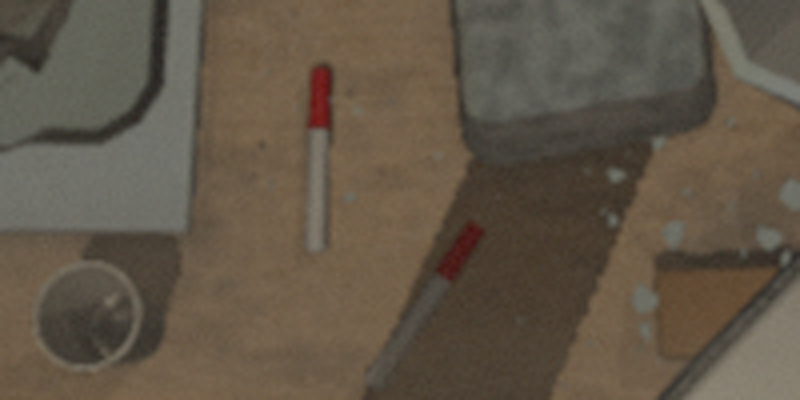

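View pics/k_side.png

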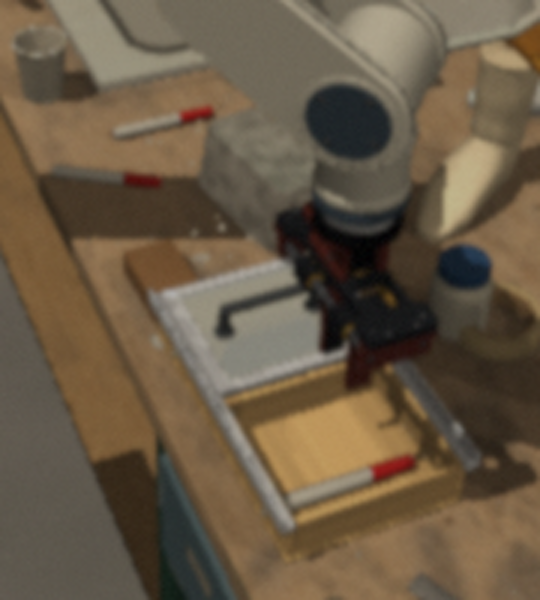

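```bash
python3 -m crank '[[[0,-0.04,0.004],[0,0,0],0.05],[[0,-0.04,0.004],[0,0,0],0.05],[[0,-0.04,0.004],[0,0,0],0.05],[[0,-0.04,0.004],[0,0,0],0.05],[[0,-0.04,0.004],[0,0,0],0.05],[[0,-0.04,0.004],[0,0,0],0.05],[[0,-0.04,0.004],[0,0,0],0.05],[[0,-0.04,0.004],[0,0,0],0.05]]' && python3 -m crank '[[[0,-0.04,0.004],[0,0,0],0.05],[[0,-0.04,0.004],[0,0,0],0.05],[[0,-0.04,0.004],[0,0,0],0.05],[[0,-0.04,0.004],[0,0,0],0.05],[[0.01,0,0],[0.115,0,0],0.05],[[0.01,0,0],[0.115,0,0],0.05],[[0.01,0,0],[0.115,0,0],0.05],[[0.01,0,0],[0.115,0,0],0.05]]'; python3 w.py 428.5 70.5 60 -122;python3 - <<'E'
from h import *
c=cam("wrist");cv2.imwrite("pics/l_wrist.png",c[0])
E
```

```text
t: 20.78
ee_pos: [449.2, -117.5, 136.6]
orientation: [2.213, 0.018, -2.213]
ft_force: [1.6, 1.4, 0.3]
width: 49.9
t: 21.45
ee_pos: [431.3, 41.2, 96.2]
orientation: [-1.974, 0.449, 1.973]
ft_force: [0.6, 1.3, -0.2]
width: 50.1
pos [431.3  41.2  96.2] yaw -115.6 q [ 0.07  0.36  2.13 -0.    0.65  2.09] w 50.1 t 21.45 F [ 0.6  1.3 -0.2]
shift now axes mm [ 36.2 -25.2  15.2] target axes [ 36.2 -23.3  17.9] turn [ 0.111 -0.    -0.   ] about x 0.111
```

View pics/l_wrist.png

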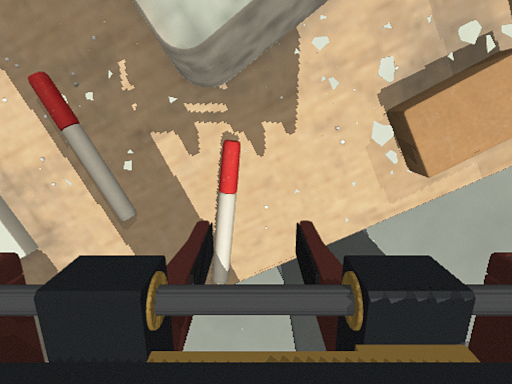

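```bash
python3 - <<'E'
from h import *
c=cam("wrist")
for k,(a,b) in dict(mid=((232,141),(219,280)),left=((40,74),(127,218))).items():
    p,q=plane(*a,10,c),plane(*b,10,c);d=p-q
    print(k,((p+q)/2).round(1),np.linalg.norm(d).round(1),np.degrees(np.arctan2(d[1],d[0])).round(1), p.round(1))
c=cam("top");s=cam("side")
cv2.imwrite("pics/l_top.png",cv2.resize(c[0][140:240,100:300],None,fx=4,fy=4,interpolation=cv2.INTER_CUBIC))
cv2.imwrite("pics/l_side.png",cv2.resize(s[0][130:330,190:370],None,fx=3,fy=3,interpolation=cv2.INTER_CUBIC))
E
```

```text
mid [426.2  71.   10. ] 133.6 -32.6 [482.5  35.   10. ]
left [529.4 149.7  10. ] 133.1 -1.9 [595.9 147.5  10. ]
```

View pics/l_side.png

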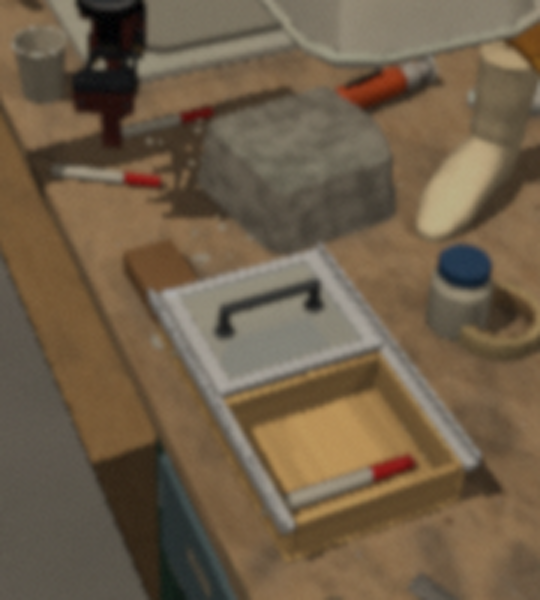

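```bash
python3 -m crank '[[[0,0,0],[0.111,0,0],0.05],[[0.01,-0.0115,0.009],[0,0,0],0.05],[[0.01,-0.0115,0.009],[0,0,0],0.05],[[0.01,0,0],[0,0,0],0.05],[[0.006,0,0],[0,0,0],0.05],[[0,0,0],[0,0,0],0.05],[[0,0,0],[0,0,0],0.05],[[0,0,0],[0,0,0],0.05]]'; python3 w.py 428 70.8 5 -122;python3 - <<'E'
from h import *
c=cam("wrist");cv2.imwrite("pics/m_wrist.png",c[0])
E
```

```text
t: 22.32
ee_pos: [428.0, 69.5, 60.9]
orientation: [-1.908, 0.542, 1.908]
ft_force: [0.2, 0.7, -0.4]
width: 49.8
pos [428.   69.5  60.9] yaw -121.7 q [ 0.13  0.44  2.14 -0.    0.56  2.26] w 49.8 t 22.32 F [ 0.2  0.7 -0.4]
shift now axes mm [55.9 -1.   0.7] target axes [55.9 -1.   0.7] turn [ 0.005 -0.     0.   ] about x 0.005
```

View pics/m_wrist.png

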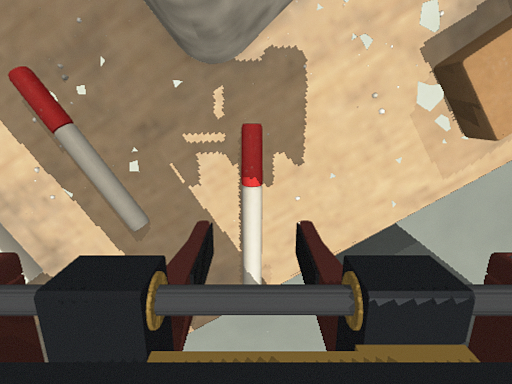

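```bash
python3 -m crank '[[[0.02,-0.001,0],[0,0,0],0.05],[[0.018,0,0],[0,0,0],0.05],[[0.012,0,0],[0,0,0],0.05],[[0.006,0,0],[0,0,0],0.05],[[0,0,0],[0,0,0],0],[[0,0,0],[0,0,0],0],[[0,0,0],[0,0,0],0],[[0,0,0],[0,0,0],0]]' && python3 -m crank '[[[0,0,0],[0,0,0],0],[[0,0,0],[0,0,0],0],[[0,0,0],[0,0,0],0],[[0,0,0],[0,0,0],0],[[-0.01,0,0],[0,0,0],0],[[-0.03,0,0],[0,0,0],0],[[-0.04,0,0],[0,0,0],0],[[-0.04,0,0],[0,0,0],0]]' ; python3 w.py 487 -435 128 -89
```

```text
t: 23.03
ee_pos: [428.8, 70.9, 5.3]
orientation: [-1.909, 0.542, 1.907]
ft_force: [0.8, -0.1, 0.8]
width: 26.8
t: 23.7
ee_pos: [427.0, 70.7, 125.9]
orientation: [-1.906, 0.543, 1.911]
ft_force: [1.4, -0.2, -1.2]
width: 16.0
pos [427.   70.7 125.9] yaw -121.7 q [0.14 0.31 2.11 0.   0.73 2.26] w 16.0 t 23.7 F [ 1.4 -0.2 -1.2]
shift now axes mm [  -2.1  398.6 -317. ] target axes [ -2.1 506.7 -51.2] turn [-0.571  0.003 -0.001] about x -0.571
```

```bash
python3 -m crank '[[[-0.004,0,0],[-0.1142,0,0],0],[[0,0,0],[-0.1142,0,0],0],[[0,0,0],[-0.1142,0,0],0],[[0,0,0],[-0.1142,0,0],0],[[0,0,0],[-0.1142,0,0],0],[[0,0.035,-0.004],[0,0,0],0],[[0,0.039,-0.004],[0,0,0],0],[[0,0.039,-0.004],[0,0,0],0]]' && python3 -m crank '[[[0,0.039,-0.004],[0,0,0],0],[[0,0.039,-0.004],[0,0,0],0],[[0,0.039,-0.004],[0,0,0],0],[[0,0.039,-0.004],[0,0,0],0],[[0,0.039,-0.004],[0,0,0],0],[[0,0.039,-0.004],[0,0,0],0],[[0,0.039,-0.004],[0,0,0],0],[[0,0.039,-0.004],[0,0,0],0]]' ; python3 w.py 487 -435 128 -89
```

```text
t: 24.37
ee_pos: [442.1, -42.6, 129.3]
orientation: [2.212, 0.022, -2.211]
ft_force: [0.4, -0.5, -0.2]
width: 16.3
t: 25.03
ee_pos: [479.1, -355.2, 129.4]
orientation: [2.213, 0.019, -2.213]
ft_force: [1.0, -0.0, -0.9]
width: 15.9
pos [ 479.1 -355.2  129.4] yaw -89.0 q [-0.66  0.5   1.76  0.    0.88  0.9 ] w 15.9 t 25.03 F [ 1.  -0.  -0.9]
shift now axes mm [ 1.4 79.9 -6.5] target axes [ 1.4 80.  -6.5] turn [-0.001 -0.     0.   ] about x -0.001
```

```bash
python3 -m crank '[[[0,0.035,-0.003],[0,0,0],0],[[0,0.03,-0.0025],[0,0,0],0],[[0,0.01,-0.001],[0,0,0],0],[[0,0,0],[0,0,0],0],[[0,0,0],[0,0,0],0],[[0,0,0],[0,0,0],0],[[0,0,0],[0,0,0],0],[[0,0,0],[0,0,0],0]]' ; python3 w.py 487 -433 18 -89;python3 - <<'E'
from h import *
c=cam("wrist");cv2.imwrite("pics/n_wrist.png",c[0])
E
```

```text
t: 25.7
ee_pos: [487.4, -426.6, 128.7]
orientation: [2.212, 0.021, -2.213]
ft_force: [-0.0, -0.1, -0.3]
width: 16.1
pos [ 487.4 -426.6  128.7] yaw -88.9 q [-0.74  0.57  1.64  0.    0.94  0.81] w 16.1 t 25.7 F [-0.  -0.1 -0.3]
shift now axes mm [110.7   6.4   0.5] target axes [110.7   6.4   0.5] turn [0.001 0.    0.001] about x 0.001
```

View pics/n_wrist.png

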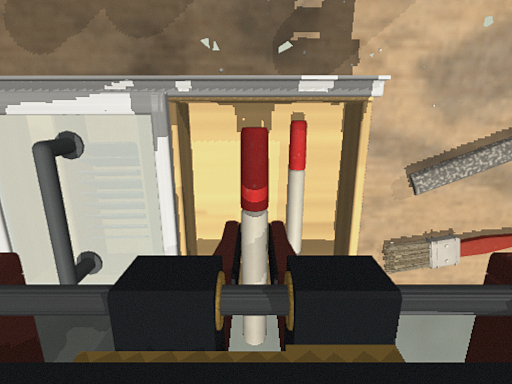

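```bash
python3 -m crank '[[[0.03,0.0035,0],[0,0,0],0],[[0.03,0,0],[0,0,0],0],[[0.025,0,0],[0,0,0],0],[[0.015,0,0],[0,0,0],0],[[0.01,0,0],[0,0,0],0],[[0,0,0],[0,0,0],0],[[0,0,0],[0,0,0],0.024],[[0,0,0],[0,0,0],0.024]]' && python3 -m crank '[[[0,0,0],[0,0,0],0.024],[[0,0,0],[0,0,0],0.024],[[-0.01,0,0],[0,0,0],0.024],[[-0.02,0,0],[0,0,0],0.024],[[-0.03,0,0],[0,0,0],0.024],[[-0.03,0,0],[0,0,0],0.024],[[-0.03,0,0],[0,0,0],0.024],[[-0.005,0,0],[0,0,0],0.05]]' ; python3 w.py 532 153 130 -90; python3 - <<'E'
from h import *
c=cam("wrist");cv2.imwrite("pics/o_wrist.png",c[0])
c=cam("top");s=cam("side")
cv2.imwrite("pics/o_top.png",cv2.resize(c[0][140:240,100:300],None,fx=4,fy=4,interpolation=cv2.INTER_CUBIC))
cv2.imwrite("pics/o_side.png",cv2.resize(s[0][130:330,190:370],None,fx=3,fy=3,interpolation=cv2.INTER_CUBIC))
E
```

```text
t: 26.42
ee_pos: [488.3, -432.4, 20.0]
orientation: [2.214, 0.018, -2.21]
ft_force: [-0.4, 1.1, 0.5]
width: 23.2
t: 27.08
ee_pos: [489.9, -433.9, 150.5]
orientation: [2.217, 0.012, -2.202]
ft_force: [1.5, -1.0, 1.1]
width: 27.6
pos [ 489.9 -433.9  150.5] yaw -89.0 q [-0.74  0.54  1.62  0.    0.97  0.81] w 27.6 t 27.08 F [ 1.5 -1.   1.1]
shift now axes mm [  17.  -586.3  -52.1] target axes [  20.5 -586.9  -42.1] turn [ 0.017 -0.007 -0.006] about x 0.017
```

View pics/o_wrist.png

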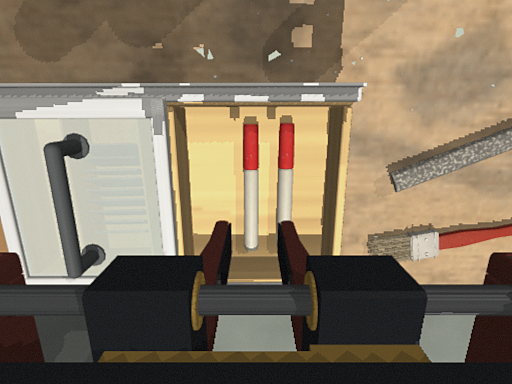

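View pics/o_top.png

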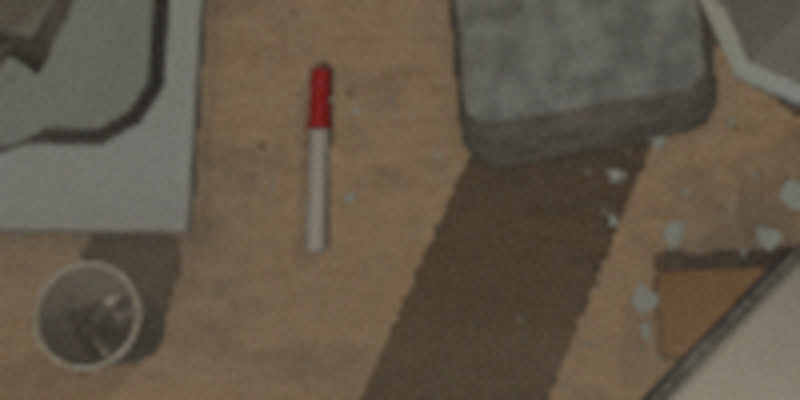

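View pics/o_side.png

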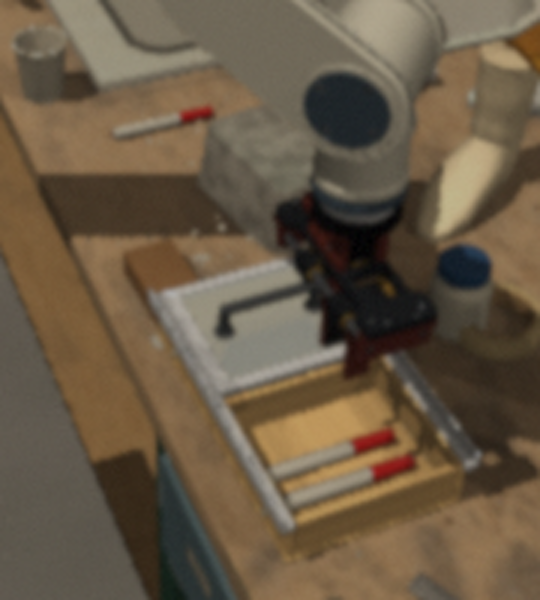

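```bash
python3 - <<'E'
from h import *
c=cam("top");s=cam("side")
print(tri((147.5,197.5),c,(190+98/3,130+93/3),s))
M=lambda x,y:(100+x/4,140+y/4);S=lambda x,y:(190+x/3,130+y/3)
p,q=plane(*M(320,66),8,c),plane(*M(316,250),8,c);print((p+q)/2)
p,q=plane(*S(213,111),8,s),plane(*S(115,133),8,s);print((p+q)/2)
for z in (40,85): print(plane(*M(465,140),z,c))
E
```

```text
(array([476.82566878, 243.07517044,  11.9691881 ]), np.float64(2.4000631076799346))
[533.06832746 153.59394442   8.        ]
[536.32455587 154.26090657   8.        ]
[539.59751567  42.9665723   40.        ]
[529.83911432  37.26377278  85.        ]
```

```bash
python3 -m crank '[[[0,-0.039,-0.0027],[0,0,0],0.05],[[0,-0.039,-0.0027],[0,0,0],0.05],[[0,-0.039,-0.0027],[0,0,0],0.05],[[0,-0.039,-0.0027],[0,0,0],0.05],[[0,-0.039,-0.0027],[0,0,0],0.05],[[0,-0.039,-0.0027],[0,0,0],0.05],[[0,-0.039,-0.0027],[0,0,0],0.05],[[0,-0.039,-0.0027],[0,0,0],0.05]]' && python3 -m crank '[[[0,-0.039,-0.0027],[0,0,0],0.05],[[0,-0.039,-0.0027],[0,0,0],0.05],[[0,-0.039,-0.0027],[0,0,0],0.05],[[0,-0.039,-0.0027],[0,0,0],0.05],[[0,-0.039,-0.0027],[0,0,0],0.05],[[0,-0.03,-0.0027],[0.026,0,0],0.05],[[0,0,0],[0,0,0],0.05],[[0,0,0],[0,0,0],0.05]]'; python3 w.py 532.5 152.5 60 -90.5;python3 - <<'E'
from h import *
c=cam("wrist");cv2.imwrite("pics/p_wrist.png",c[0])
E
```

```text
t: 28.0
ee_pos: [502.3, -117.3, 142.1]
orientation: [2.21, 0.02, -2.217]
ft_force: [1.3, -0.8, -0.8]
width: 50.1
t: 28.67
ee_pos: [514.9, 107.1, 142.2]
orientation: [-2.216, 0.006, 2.222]
ft_force: [0.8, -1.2, 0.1]
width: 50.1
pos [514.9 107.1 142.2] yaw -90.3 q [ 0.18  0.39  1.9  -0.    0.85  1.76] w 50.1 t 28.67 F [ 0.8 -1.2  0.1]
shift now axes mm [ 82.1 -45.5 -17.6] target axes [ 82.2 -45.5 -17.2] turn [ 0.004  0.003 -0.001] about x 0.004
```

View pics/p_wrist.png

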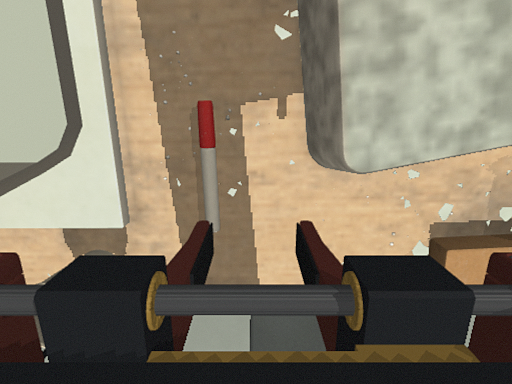

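```bash
python3 - <<'E'
from h import *
c=cam("wrist")
p,q=plane(205,101,10,c),plane(213,230,10,c);d=p-q
print((p+q)/2,np.linalg.norm(d),np.degrees(np.arctan2(d[1],d[0])))
E
python3 -m crank '[[[0,-0.022,-0.008],[0,0,0],0.05],[[0.01,-0.022,-0.008],[0,0,0],0.05],[[0.025,0,0],[0,0,0],0.05],[[0.025,0,0],[0,0,0],0.05],[[0.02,0,0],[0,0,0],0.05],[[0,0,0],[0,0,0],0.05],[[0,0,0],[0,0,0],0.05],[[0,0,0],[0,0,0],0.05]]'; python3 w.py 532.5 152.5 5 -90.5;python3 - <<'E'
from h import *
c=cam("wrist");cv2.imwrite("pics/q_wrist.png",c[0])
E
```

```text
[530.49813045 151.30372124  10.        ] 134.58715628101106 0.6883945791454765
t: 29.43
ee_pos: [532.9, 148.9, 64.3]
orientation: [-2.217, 0.011, 2.216]
ft_force: [0.9, -0.2, 1.2]
width: 50.1
pos [532.9 148.9  64.3] yaw -90.6 q [ 0.25  0.55  1.88 -0.    0.71  1.83] w 50.1 t 29.43 F [ 0.9 -0.2  1.2]
shift now axes mm [59.3 -3.6  0.4] target axes [59.3 -3.6  0.4] turn [-0.001 -0.     0.   ] about x -0.001
```

View pics/q_wrist.png

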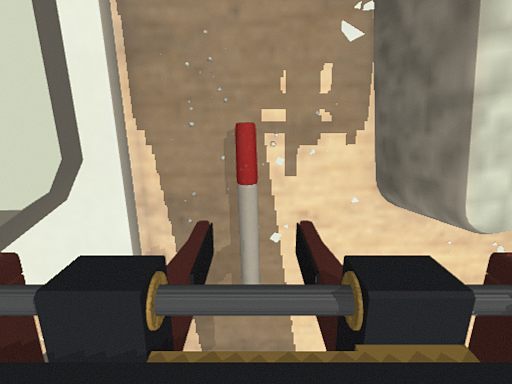

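```bash
python3 -m crank '[[[0.02,-0.003,0],[-0.02,0,0],0.05],[[0.02,0,0],[0,0,0],0.05],[[0.012,0,0],[0,0,0],0.05],[[0.006,0,0],[0,0,0],0.05],[[0.001,0,0],[0,0,0],0],[[0,0,0],[0,0,0],0],[[0,0,0],[0,0,0],0],[[0,0,0],[0,0,0],0]]' && python3 -m crank '[[[0,0,0],[0,0,0],0],[[0,0,0],[0,0,0],0],[[0,0,0],[0,0,0],0],[[0,0,0],[0,0,0],0],[[-0.01,0,0],[0,0,0],0],[[-0.03,0,0],[0,0,0],0],[[-0.04,0,0],[0,0,0],0],[[-0.04,0,0],[0,0,0],0]]' ; python3 w.py 486 -397 128 -89
```

```text
t: 30.15
ee_pos: [533.0, 152.9, 5.5]
orientation: [2.218, 0.013, -2.214]
ft_force: [-0.1, -0.3, 0.5]
width: 26.5
t: 30.82
ee_pos: [531.2, 152.5, 125.5]
orientation: [2.212, 0.012, -2.218]
ft_force: [0.3, 0.0, -0.4]
width: 16.3
pos [531.2 152.5 125.5] yaw -89.4 q [0.26 0.45 1.86 0.   0.84 1.82] w 16.3 t 30.82 F [ 0.3  0.  -0.4]
shift now axes mm [ -2.  548.9  51.4] target axes [ -2.5 548.6  54.8] turn [-0.006  0.003 -0.001] about x -0.006
```

```bash
python3 -m crank '[[[-0.004,0.039,0.0037],[0,0,0],0],[[0,0.039,0.0037],[0,0,0],0],[[0,0.039,0.0037],[0,0,0],0],[[0,0.039,0.0037],[0,0,0],0],[[0,0.039,0.0037],[0,0,0],0],[[0,0.039,0.0037],[0,0,0],0],[[0,0.039,0.0037],[0,0,0],0],[[0,0.039,0.0037],[0,0,0],0]]' && python3 -m crank '[[[0,0.039,0.0037],[0,0,0],0],[[0,0.039,0.0037],[0,0,0],0],[[0,0.039,0.0037],[0,0,0],0],[[0,0.039,0.0037],[0,0,0],0],[[0,0.039,0.0037],[0,0,0],0],[[0,0.03,0.0037],[0,0,0],0],[[0,0,0],[0,0,0],0],[[0,0,0],[0,0,0],0]]' ; python3 w.py 486 -399 18 -89;python3 - <<'E'
from h import *
c=cam("wrist");cv2.imwrite("pics/r_wrist.png",c[0])
E
```

```text
t: 31.48
ee_pos: [505.7, -161.4, 129.3]
orientation: [2.216, 0.012, -2.215]
ft_force: [0.5, -0.8, -0.2]
width: 16.4
t: 32.15
ee_pos: [486.0, -386.1, 128.8]
orientation: [2.217, 0.009, -2.217]
ft_force: [0.8, -0.1, -0.5]
width: 16.4
pos [ 486.  -386.1  128.8] yaw -89.5 q [-0.69  0.53  1.7   0.    0.91  0.87] w 16.4 t 32.15 F [ 0.8 -0.1 -0.5]
shift now axes mm [1.108e+02 1.290e+01 1.000e-01] target axes [110.8  12.9   0.2] turn [-0.009 -0.     0.   ] about x -0.009
```

View pics/r_wrist.png

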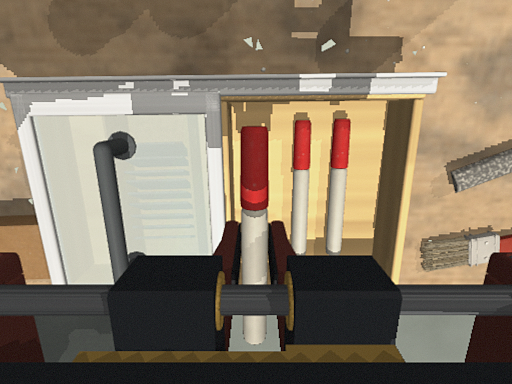

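```bash
python3 -m crank '[[[0,0.0125,0],[0,0,0],0],[[0.03,0,0],[0,0,0],0],[[0.03,0,0],[0,0,0],0],[[0.025,0,0],[0,0,0],0],[[0.015,0,0],[0,0,0],0],[[0.01,0,0],[0,0,0],0],[[0,0,0],[0,0,0],0],[[0,0,0],[0,0,0],0.024]]' && python3 -m crank '[[[0,0,0],[0,0,0],0.024],[[0,0,0],[0,0,0],0.024],[[0,0,0],[0,0,0],0.024],[[-0.01,0,0],[0,0,0],0.024],[[-0.02,0,0],[0,0,0],0.024],[[-0.03,0,0],[0,0,0],0.024],[[-0.03,0,0],[0,0,0],0.024],[[-0.04,0,0],[0,0,0],0.024]]' ; python3 w.py 483 -285 150 -89; python3 - <<'E'
from h import *
c=cam("wrist");cv2.imwrite("pics/s_wrist.png",c[0])
E
```

```text
t: 32.87
ee_pos: [487.2, -397.2, 18.9]
orientation: [2.216, 0.013, -2.215]
ft_force: [-0.0, -0.2, -0.1]
width: 20.0
t: 33.53
ee_pos: [485.7, -396.5, 149.3]
orientation: [2.214, 0.014, -2.219]
ft_force: [0.3, -0.6, -0.5]
width: 24.0
pos [ 485.7 -396.5  149.3] yaw -89.4 q [-0.7   0.51  1.67  0.    0.96  0.86] w 24.0 t 33.53 F [ 0.3 -0.6 -0.5]
shift now axes mm [  -0.5 -111.5    1.4] target axes [  -0.7 -111.5    0.7] turn [-0.006  0.002  0.002] about x -0.006
```

View pics/s_wrist.png

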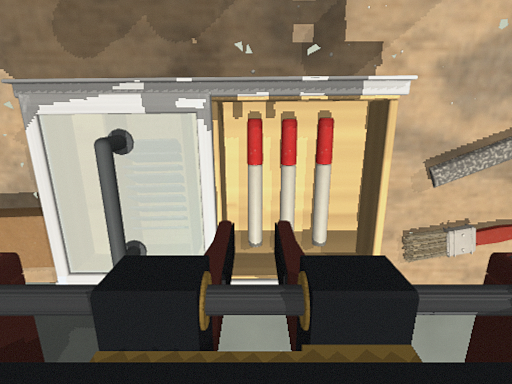

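All three pens are in the bay. Back to the handle with jaws open wide.

```bash
python3 -m crank '[[[0,-0.037,0],[0,0,0],0.07],[[0,-0.037,0],[0,0,0],0.07],[[0,-0.0375,0.001],[0,0,0],0.07],[[0,0,0],[0,0,0],0.07],[[0,0,0],[0,0,0],0.07],[[0,0,0],[0,0,0],0.07],[[0,0,0],[0,0,0],0.07],[[0,0,0],[0,0,0],0.07]]'; python3 w.py 483 -285 79 -89; python3 - <<'E'
from h import *
c=cam("wrist");cv2.imwrite("pics/t_wrist.png",c[0])
E
```

```text
t: 34.25
ee_pos: [484.8, -287.1, 148.9]
orientation: [2.217, 0.011, -2.215]
ft_force: [0.2, -0.4, -0.3]
width: 69.4
pos [ 484.8 -287.1  148.9] yaw -89.4 q [-0.56  0.43  1.82 -0.    0.89  1.01] w 69.4 t 34.25 F [ 0.2 -0.4 -0.3]
shift now axes mm [69.8 -2.1  1.8] target axes [69.9 -2.1  1.7] turn [-0.007 -0.001 -0.001] about x -0.007
```

View pics/t_wrist.png

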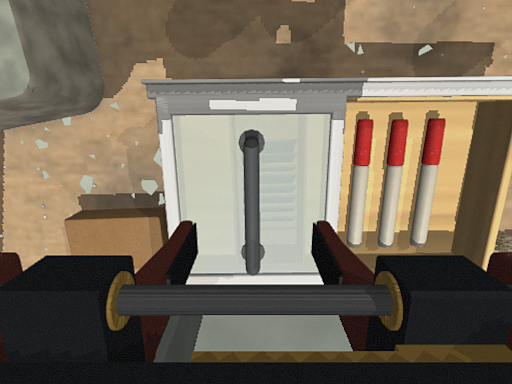

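```bash
python3 -m crank '[[[0.02,-0.002,0],[0,0,0],0.07],[[0.02,0,0],[0,0,0],0.07],[[0.02,0,0],[0,0,0],0.06],[[0.01,0,0],[0,0,0],0.05],[[0,0,0],[0,0,0],0],[[0,0,0],[0,0,0],0],[[0,0,0],[0,0,0],0],[[0,0,0],[0,0,0],0]]' && python3 -m crank '[[[0,0,0],[0,0,0],0],[[0,0,0],[0,0,0],0],[[0,0,0],[0,0,0],0],[[0,0,0],[0,0,0],0],[[0,0,0],[0,0,0],0],[[0,0,0],[0,0,0],0],[[0,0,0],[0,0,0],0],[[0,0,0],[0,0,0],0]]' ; python3 w.py 485.5 -438 79 -89
```

```text
t: 34.97
ee_pos: [485.2, -284.4, 79.7]
orientation: [2.217, 0.011, -2.213]
ft_force: [0.4, 0.2, -0.5]
width: 33.3
t: 35.63
ee_pos: [484.9, -285.1, 79.2]
orientation: [2.216, 0.011, -2.213]
ft_force: [-1.3, -5.7, 1.3]
width: 11.3
pos [ 484.9 -285.1   79.2] yaw -89.3 q [-0.55  0.54  1.85 -0.    0.75  1.01] w 11.3 t 35.63 F [-1.3 -5.7  1.3]
shift now axes mm [  0.6 152.9   1.2] target axes [  0.2 152.9   2. ] turn [-0.006 -0.001 -0.002] about x -0.006
```

```bash
python3 -m crank '[[[0,0.014,0],[0,0,0],0],[[0,0.02,0],[0,0,0],0],[[0,0.025,0],[0,0,0],0],[[0,0.025,0],[0,0,0],0],[[0,0.025,0],[0,0,0],0],[[0,0.02,0],[0,0,0],0],[[0,0.014,0],[0,0,0],0],[[0,0.002,0],[0,0,0],0]]' ; python3 w.py 485.5 -438 79 -89
```

```text
t: 36.3
ee_pos: [487.7, -432.3, 79.2]
orientation: [2.22, 0.008, -2.211]
ft_force: [5.9, 0.9, 2.1]
width: 11.4
pos [ 487.7 -432.3   79.2] yaw -89.5 q [-0.74  0.64  1.65  0.    0.85  0.82] w 11.4 t 36.3 F [5.9 0.9 2.1]
shift now axes mm [0.2 5.6 2.3] target axes [0.2 5.6 2.3] turn [-0.008 -0.004 -0.003] about x -0.008
```

```bash
python3 -m crank '[[[0,0.001,0],[0,0,0],0],[[0,0.002,0],[0,0,0],0],[[0,0.001,0],[0,0,0],0],[[0,0.001,0],[0,0,0],0],[[0,0.001,0],[0,0,0],0],[[0,0.001,0],[0,0,0],0],[[0,0,0],[0,0,0],0],[[0,0,0],[0,0,0],0]]' ; python3 w.py 485.5 -438 79 -89
```

```text
t: 36.97
ee_pos: [487.8, -436.8, 79.2]
orientation: [2.219, 0.011, -2.212]
ft_force: [6.0, 0.8, -0.2]
width: 11.2
pos [ 487.8 -436.8   79.2] yaw -89.4 q [-0.75  0.64  1.64  0.    0.86  0.81] w 11.2 t 36.97 F [ 6.   0.8 -0.2]
shift now axes mm [0.2 1.2 2.3] target axes [0.2 1.2 2.3] turn [-0.006 -0.003 -0.001] about x -0.006
```

```bash
python3 -m crank '[[[0,0.001,0.001],[0,0,0],0],[[0,0.001,0],[0,0,0],0],[[0,0.001,0],[0,0,0],0],[[0,0.001,0],[0,0,0],0],[[0,0,0],[0,0,0],0],[[0,0,0],[0,0,0],0],[[0,0,0],[0,0,0],0],[[0,0,0],[0,0,0],0]]' ; python3 w.py 485.5 -438 79 -89
```

```text
t: 37.63
ee_pos: [487.7, -438.2, 79.2]
orientation: [2.221, 0.015, -2.213]
ft_force: [11.0, 11.0, 4.0]
width: 11.3
pos [ 487.7 -438.2   79.2] yaw -89.4 q [-0.75  0.64  1.64  0.01  0.86  0.8 ] w 11.3 t 37.63 F [11. 11.  4.]
shift now axes mm [ 0.2 -0.2  2.2] target axes [ 0.2 -0.2  2.2] turn [-0.006 -0.004  0.002] about x -0.006
```

Stop reached: 153.1 mm of travel and an 11 N reaction. Release and rise.

```bash
python3 -m crank '[[[0,-0.002,0],[0,0,0],0],[[0,0,0],[0,0,0],0.06],[[0,0,0],[0,0,0],0.06],[[0,0,0],[0,0,0],0.06],[[0,0,0],[0,0,0],0.06],[[-0.01,0,0],[0,0,0],0.06],[[-0.03,0,0],[0,0,0],0.06],[[-0.03,0,0],[0,0,0],0.06]]' && python3 -m crank '[[[-0.01,0,0],[0,0,0],0.06],[[0,-0.03,0],[0,0,0],0.06],[[0,-0.035,0],[0,0,0],0.06],[[0,-0.035,0],[0,0,0],0.06],[[0,-0.035,0],[0,0,0],0.06],[[0,-0.03,0],[0,0,0],0.06],[[0,0,0],[0,0,0],0.06],[[0,0,0],[0,0,0],0.06]]' ; python3 - <<'E'
from h import *
c=cam("wrist");cv2.imwrite("pics/u_wrist.png",c[0])
c=cam("top");s=cam("side")
cv2.imwrite("pics/u_top.png",c[0])
cv2.imwrite("pics/u_side.png",cv2.resize(s[0][130:330,190:370],None,fx=3,fy=3,interpolation=cv2.INTER_CUBIC))
print(ctrl.get_obs()["ft_force"],ctrl.get_obs()["ee_pos"])
E
```

```text
t: 38.3
ee_pos: [484.1, -437.2, 148.5]
orientation: [2.214, 0.015, -2.22]
ft_force: [0.3, -0.4, -0.0]
width: 54.2
t: 38.97
ee_pos: [483.4, -271.8, 158.9]
orientation: [2.215, 0.015, -2.214]
ft_force: [-0.2, -1.0, 0.7]
width: 60.0
[ 0.47038451 -1.04930033  0.05918706] [ 483.70815403 -274.02662799  158.83520109]
```

View pics/u_wrist.png

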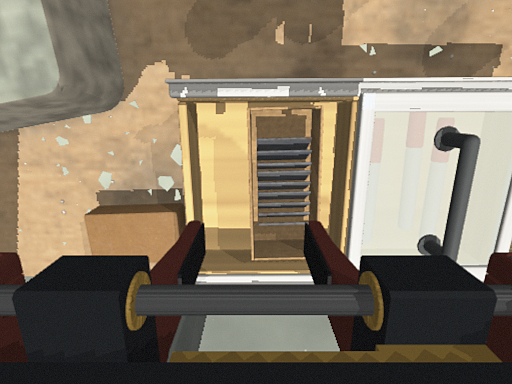

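View pics/u_top.png

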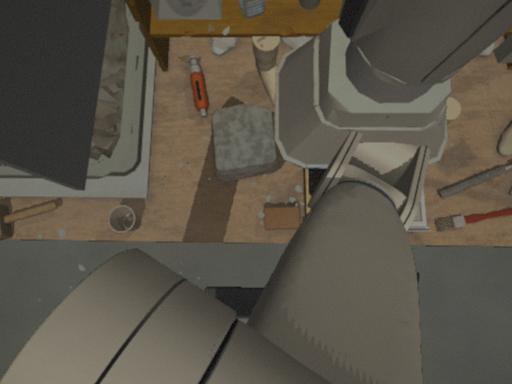

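View pics/u_side.png

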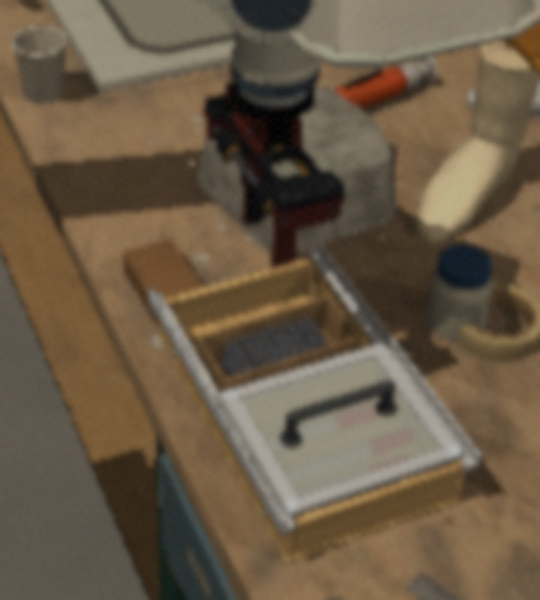

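```bash
python3 - <<'E'
from h import *
from workcell import workorder
s=cam("side")
S=lambda x,y:(190+x/3,130+y/3)
print([plane(*S(*a),96,s).round(1) for a in [(291,423),(389,391)]])
print([plane(*S(*a),34,s).round(1) for a in [(126,252),(175,243)]])
print(workorder.close_job())
E
```

```text
[array([ 435.1, -445.4,   96. ]), array([ 536.1, -442.9,   96. ])]
[array([396.2, -98.8,  34. ]), array([ 452.4, -104.4,   34. ])]
the job is handed in; nothing more can be done
None
```

The job is done and handed in at about 39 s of the 210 s; handing in reports no verdict.

1. **Window off the bay:** I slid the window left, off the right (no-tray) bay, to its stop. The stop pushed back with about 14 N.
2. **Sanding block:** I lifted it out and laid it flat on the bench at about (423, -140) mm, left of the locker.
3. **Markers:** I laid all three markers side by side in the right bay. None of them had been knocked aside while I worked.
4. **Window shut:** I slid the window back over them. It travelled about 153 mm to the other stop, which pushed back with about 11 N.

**Last checks:**
- The final pictures show the markers under the closed window. The tray stands in the left bay, the block lies flat, the cup is where it was, and the gripper is clear of everything.
- The side camera put the closed handle at y about -444 mm. The arm's own reading at the stop was -438 mm. The same camera gave a similar 4–6 mm offset before I moved anything, so I trusted the arm reading and the contact force.
- I did not measure how far the tray moved; I only saw in the pictures that it was still upright in its bay.

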